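# Wind down the screw press with its loose crank

## Task

Close the small screw press: fit the loose crank fully home on the square end of the press spindle, then wind it clockwise (seen from above), two turns and a bit, until the platen is right down on the felt and the screw comes up hard. Finish with a firm pull of about 12 N on the handle and no more than 20 N, and never bang, jam or force the crank on the spindle. Leave the crank sitting on the spindle and the other things on the table where they are.

Things in the scene. Friction and masses are not known exactly. Their poses are not given: they have to be found in the camera images.
- press: small grey bench screw press, fixed to the table: bed 170 (x) x 200 (y) mm, two columns at y = +-82 mm, crosshead 46 mm wide along y, its top at 128 mm (column nuts to 132 mm). Origin: centre of its underside; z up; the upright spindle is on its z axis. The spindle turns stiffly (0.3 N m, 4.5 N at the crank handle), stays where left; clockwise from above lowers the platen 16 mm a turn.
- spindle_seat (a point): on the spindle axis, 138 mm above the table, at the top face of the spindle's round collar (35 mm across, 10 mm high), from which the square drive end rises 23 mm: 16 mm across flats, its top 6 mm tapered to 10 mm. The point turns with the spindle; its x and y axes are square to the flats.
- crank: loose dark steel crank, about 0.3 kg, standing on its hub. Hub: square block 28 x 28 mm, 46 mm high, gripped across its y faces. Arm: 15 mm wide, 17 to 25 mm above the underside, along +x to an upright handle 65 mm from the hub axis. Origin: centre of the hub's underside; z up along the hub.
- crank_socket (a point): same point and axes as the crank's origin: the mouth of the square socket in the hub's underside, 18 mm wide (1 mm play on each side of the spindle's square), 24 mm deep, sides along x and y. It fits in any of four quarter turns, with about 0.13 rad of play either way. Fully home, the underside rests on the collar.
- handle_mid (a point): middle of the crank's black upright handle, a freely turning grip 21 mm across, 43 mm high, 65 mm from the hub axis (crank +x); this point is 49 mm above the hub's underside.
- platen_face (a point): centre of the underside of the aluminium platen (125 x 130 x 12 mm) that the spindle lowers, 2.55 mm a radian; it does not turn. It starts 32 to 36 mm above the felt: 2 to 2.25 turns of the spindle.
- felt_top (a point): centre of the top of the thin grey felt on the press bed, 37 mm above the table. When the platen face reaches it the screw stops hard. While winding the handle resists with about 4.5 N along its path; at the stop this rises steeply. A steady pull of 12 N on the handle there is firm, under 10 N may be too little, over 20 N is forcing; pushing the handle inwards, outwards or sideways loads the spindle too.
- film_clip_b: black film clip, 24x36x19 mm, bystander; origin at the centre of its underside
- pill_pot: small white pot with lid, 38 mm across, 58 mm high, bystander
- loupe: folded pocket loupe, 36x52x14 mm, bystander
- vial: sample vial with black cap, 47 mm across, 124 mm high, bystander
Things that resemble listed ones, but are neither listed nor needed, are in the scene too. What is shaped like the crank but blue, pink or red is not meant.

How it is judged (in metres and radians):
On the way, in this order (a step that is already met when the one before it is completed fails the run):
1. the crank is fully home on the spindle's square end (z of crank_socket in the frame of spindle_seat between -0.004 and 0.004 m and horizontal distance between crank_socket and spindle_seat below 0.004 m and angle between the z axis of crank_socket and the z axis of spindle_seat, either way round below 0.08 rad), for 0.2 s.
2. the crank has been pulled up firmly with the platen down on the felt (all of step 1 and z of platen_face in the frame of felt_top below 0.0008 m and contact force between crank and press above 90 N), for 0.1 s.
At the end, for the whole second after the job is handed in: The platen is down on the felt (gap under 0.8 mm) after a firm pull at the stop, the crank is fully home on the spindle (underside within 4 mm of the collar and of the axis, tilt under 0.08 rad), let go and at rest (all of step 1 and z of platen_face in the frame of felt_top below 0.0008 m and linear speed of crank below 0.02 m/s); the robot touches nothing.
It fails at once if the crank was forced or banged on the spindle (contact force between crank and press above 250 N).
It fails at once if a bystander was disturbed (distance of any of film_clip_b, pill_pot, loupe, vial from where it was at the start of the episode above 0.03 m).
It also fails if it takes over 72 s, if anything falls off the work surface, if the arm or the gripper's body presses on something with over 40 N, if the wrist force passes 120 N, or if a joint passes its speed limit or range.

## Robot

A 7-joint arm with a two-finger parallel gripper is mounted at the origin on the work surface; the furniture and walls round the work are solid. World frame = base frame: x ahead of the robot, y to its left, z up, the work surface at z = 0. Lengths are in mm, angles in rad, forces in N, time in s.
With the tool pointing down it reaches from about 425 to 950 mm from the base axis. Payload 4.7 kg.
Tool frame: the origin (TCP) lies on the centre line of the jaws, within the pads' length; the fingertips stand robot.tips_ahead ahead of it and the grasp point (between the pads) is the TCP (robot.tips_ahead is the distance from the TCP to the fingertips, in mm); x points along the fingers, y is the direction in which the jaws open and shut, and the axes are right-handed (so a half turn about x gives the same grasp; the last joint's range is limited). The gripper opens to 87 mm and grips with 3 to 60 N. Pads are 19 mm wide; open, the fingers measure 117 mm over their backs; the gripper's body (75 mm by 190 mm) begins 51 mm behind the grasp point.
Start: joints at [-1.13, 0.469, -0.049, 1.532, 0.024, 1.141, -0.082], TCP at [305.543, 601.906, 241.573] pointing down, gripper open.
Joint ranges: [-2.59, 2.59], [-0.33, 1.99], [-1.39, 1.29], [0.1, 2.45], [-1.04, 4.18], [0.21, 1.99], [-2.66, 2.66]. Speed limits (rad/s): [2.57, 2.57, 3.14, 3.14, 3.14, 3.14, 3.14].

## Interface

Orientations are given as a rotation vector (axis times angle).
In Python, from rig import robot gives the robot as it stands. The module is installed in compiled form; this text tells all that it offers.
- The arm moves only by the tool jog_arm, never from a script. Its argument "steps" is a list of rows, each an object with "jaw": the closure in counts, from 0 (fully open) to 255 (shut); "slide": the shift along the tool's x, y, z in mm, a list of three; "angular": the turn, a rotation vector about the tool's x, y, z in degrees, a list of three. In form: [{"jaw": jaw, "slide": [dx, dy, dz], "angular": [rx, ry, rz]}, ...]. A call has 1 to 5 rows; each row is the pose to reach, as a shift and turn from the pose commanded when the call began, along the tool's axes at that moment; what a row does not reach only later rows make up. A row lasts 1/10 s, in which the tool goes at most 50 mm and 8.59 degrees, less where a joint would pass 70% of its speed; a pose out of reach is approached as far as the arm can. A call with a gripper value outside its range is refused whole. The fingers move at their own pace and stop on an object; "force" is the grip in N (left out, the last holds). Time passes only in rows, so rows that repeat a pose let the fingers close. It gives the time, the measured TCP pose, the force and the opening at its end, in the units of the state.
- robot.get_obs(): the state, without advancing time (a new reading comes with each control period).
- robot.capture(name): name is "side" or "top"; returns a dict with "img" (420x560x3 uint8, red, green, blue), "intrinsics" (3x3 intrinsics, pixels), "rvec" (rotation vector, rad) and "tvec" (3), from world to camera coordinates, as OpenCV has them. Camera axes: x right, y down, z forward; pixel columns grow to the right and rows downward; lengths in mm; the calibration is good to about 2 mm. A picture is of the moment at which its call begins. There is no depth.
- robot.close_job(): hands the job in, once; it reports no verdict.
The state is a dict: "t": time; "q": joint angles; "joint_vel": joint speeds; "joint_efforts": joint torques, N m; "ee_pos": TCP position; "orientation": TCP orientation; "force": force on the tool from outside, world axes, zero at the start; "torque": the same for the moment, N m; "finger_gap": opening from 0.0 (shut) to 1.0 (fully open).
Only numpy, scipy, OpenCV 4.12 (cv2) and the standard library are available. Lean on these libraries where they do the work, as an engineer would, in place of code of your own. Each camera call takes 0.05 s, during which the arm holds its last target.

## Working session

There is one attempt and no reset: what is moved stays moved. The work goes in short steps, Python scripts to look and compute and a tool call to move; the robot and the scene stay as the last step left them, time stands still between calls to the robot, and variables do not carry over. Pictures are saved under pics/ and viewed, and the job is handed in when it is done.

Besides the shell and the picture viewer there is one more tool, called by a JSON object that holds its "name" and its "arguments". jog_arm: Moves the arm, as the interface text tells. Its arguments: {"type":"object","properties":{"steps":{"type":"array","items":{"type":"object","properties":{"jaw":{"type":"number"},"slide":{"type":"array","items":{"type":"number"}},"angular":{"type":"array","items":{"type":"number"}}}}},"force":{"type":"number"}},"required":["steps"]}

```bash
mkdir -p pics; cat > h.py <<'E'
import numpy as np,cv2
from rig import robot
from scipy.spatial.transform import Rotation as R
def cap(name,save=None):
    c=robot.capture(name)
    c={k:(np.array(v,float) if k!='img' else np.array(v)) for k,v in c.items()}
    if save: cv2.imwrite('pics/'+save+'.png',c['img'][:,:,::-1]); np.savez('pics/'+save+'.npz',**c)
    return c
def load(n): return dict(np.load('pics/'+n+'.npz'))
def ray(c,p):
    M=R.from_rotvec(c['rvec'].ravel()).as_matrix();t=c['tvec'].ravel()
    d=M.T@np.linalg.inv(c['intrinsics'])@np.array([p[0],p[1],1.]);return -M.T@t,d/np.linalg.norm(d)
def onz(c,p,z):
    o,d=ray(c,p);return o+d*(z-o[2])/d[2]
def tri(c1,p1,c2,p2):
    o1,d1=ray(c1,p1);o2,d2=ray(c2,p2)
    A=np.stack([d1,-d2],1);s=np.linalg.lstsq(A,o2-o1,rcond=None)[0]
    a=o1+s[0]*d1;b=o2+s[1]*d2;return (a+b)/2,np.linalg.norm(a-b)
def proj(c,P):
    p,_=cv2.projectPoints(np.array(P,float).reshape(-1,1,3),c['rvec'],c['tvec'],c['intrinsics'],None);return p.reshape(-1,2)
E
python3 - <<'E'
from h import *
cap('top','top0');cap('side','side0')
o=robot.get_obs();print(o);print(robot.tips_ahead)
for n in('top0','side0'):
    c=load(n);print(n,ray(c,(280,210)))
E
```

```text
{'t': 0.1, 'q': array([-1.12993145,  0.46932111, -0.04856953,  1.53354243,  0.02411107,
        1.14096493, -0.08232024]), 'joint_vel': array([-9.40066205e-05, -1.79048686e-03, -5.74128079e-04, -2.24284957e-03,
       -1.25204572e-03, -5.44960234e-04,  4.10059508e-04]), 'joint_efforts': array([ 9.47982007e-04, -5.09171677e+01, -8.10161792e-02, -2.36827165e+01,
       -6.14464399e-02,  3.44972173e-02,  5.15311467e-05]), 'ee_pos': array([305.34111814, 601.45110695, 240.64456568]), 'orientation': array([ 0.36707794,  1.53954013, -0.36964327]), 'force': array([-0.61537213, -1.02126277, -0.55933564]), 'torque': array([-0.05764275, -0.01700845,  0.01072793]), 'finger_gap': 0.9981615760108187}
19.0
top0 (array([ 376.13291866,   54.85458213, 1207.65492288]), array([ 0.07300658, -0.02279317, -0.99707097]))
side0 (array([-674.21072269, -825.65228384, 1135.26837932]), array([ 0.62953661,  0.50646281, -0.58921904]))
```

```bash
sleep 1
```

```text
(no output)
```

View pics/top0.png

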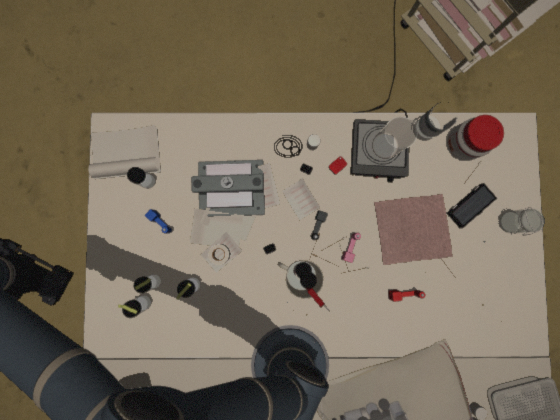

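View pics/side0.png

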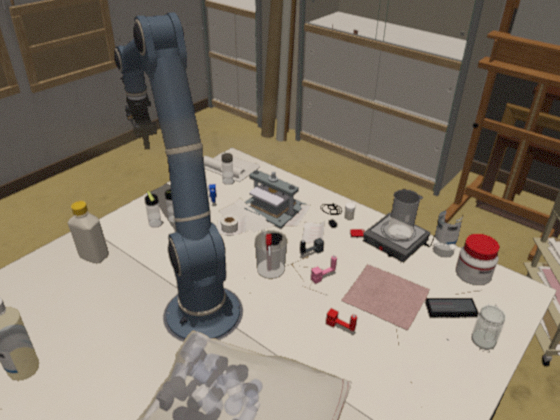

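The top view shows the press at about (228,185) and crank-shaped things at (319,222) dark, (158,220) blue, (351,246) pink and (405,294) red. A mug with a dark and red tool in it stands at (305,275). By the description I choose the dark one at (319,222), and will check it in a close crop.

```bash
python3 - <<'E'
from h import *
t=load('top0');s=load('side0')
a=cv2.resize(t['img'][165:255,285:375],None,fx=6,fy=6,interpolation=cv2.INTER_CUBIC)[:540,:400]
b=cv2.resize(t['img'][150:225,180:280],None,fx=4,fy=4,interpolation=cv2.INTER_CUBIC)
d=cv2.resize(s['img'][165:265,240:340],None,fx=4,fy=4,interpolation=cv2.INTER_CUBIC)
im=np.zeros((600,800,3),np.uint8);im[:540,:400]=a;im[:300,400:]=b;cv2.imwrite('pics/c0.png',im[:,:,::-1])
im=np.zeros((600,800,3),np.uint8);im[:400,:400]=d;im[:400,400:]=cv2.resize(s['img'][225:265,285:335],None,fx=8,fy=10,interpolation=cv2.INTER_CUBIC)
cv2.imwrite('pics/c1.png',im[:400,:,::-1])
print(onz(t,(319,222),40),onz(t,(228,183),160),t['intrinsics'])
E
```

```text
[425.68199104 -87.48748068  40.        ] [525.6801522  170.02061304 160.        ] [[393.75840425   0.         273.43102199]
 [  0.         393.75840425 208.37925445]
 [  0.           0.           1.        ]]
```

View pics/c0.png

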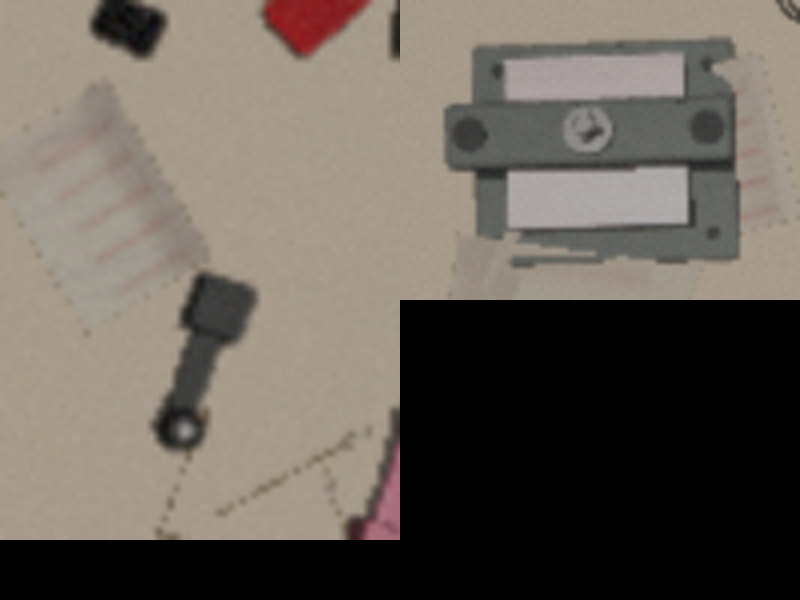

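View pics/c1.png

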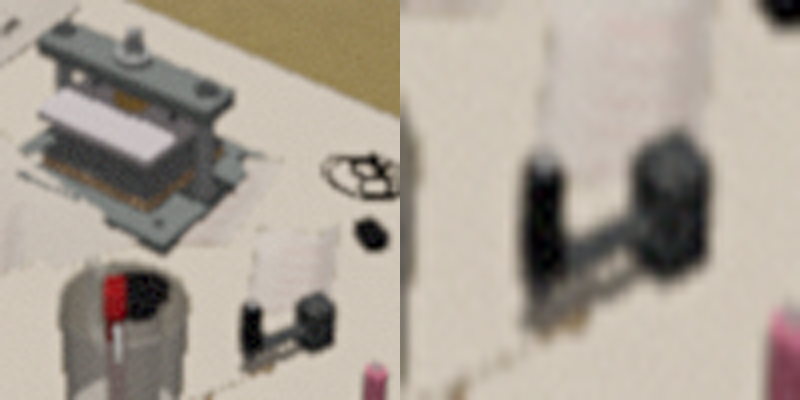

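The crop confirms it. The crank is dark grey with a square hub at top px (322,216) and a black upright handle at px (315,236), not blue, pink or red. Next I measure it.

```bash
python3 - <<'E'
from h import *
t=load('top0');s=load('side0')
g=t['img'].astype(int).max(2)
m=((g<95)).astype(np.uint8)
roi=np.zeros_like(m);roi[207:243,308:332]=m[207:243,308:332]
for r in range(205,244): print(r,g[r,306:332])
print(t['img'][216,320],t['img'][236,315])
o=robot.get_obs();print(R.from_rotvec(o['orientation']).as_matrix().round(3))
# press sizes
gi=t['img']
big=cv2.resize(gi[165:205,205:255],None,fx=15,fy=15,interpolation=cv2.INTER_NEAREST);cv2.imwrite('pics/sp0.png',big[:,:,::-1])
b2=cv2.resize(s['img'][160:200,250:300],None,fx=15,fy=15,interpolation=cv2.INTER_NEAREST);cv2.imwrite('pics/sp1.png',b2[:,:,::-1])
E
```

```text
205 [157 159 162 159 156 151 146 146 142 141 140 144 147 160 165 168 167 166
 167 167 165 168 165 168 165 167]
206 [160 160 159 159 154 149 148 146 142 142 142 140 142 144 166 167 168 164
 167 165 167 167 166 167 168 167]
207 [159 155 160 159 158 156 151 143 143 140 139 143 143 144 166 167 167 169
 169 165 165 167 166 169 167 166]
208 [158 157 161 162 160 154 151 145 145 142 143 140 145 142 164 166 167 169
 166 167 166 167 167 164 168 167]
209 [162 163 161 160 158 152 150 149 146 147 147 136 149 155 158 167 164 167
 168 169 162 167 165 167 166 167]
210 [159 162 158 155 157 154 153 155 152 151 160 143  99 103 127 149 157 161
 163 166 168 167 166 167 166 167]
211 [157 155 156 158 160 159 158 159 147 164 156  91  42  59  66  80  91 128
 151 156 158 163 168 167 169 164]
212 [156 157 159 159 161 161 152 164 166 163 148  69  35  57  56  62  63  71
  76  89 127 152 166 164 167 164]
213 [159 162 161 158 165 164 166 168 165 160 122  55  45  58  65  57  61  65
  61  63  76 112 163 167 165 166]
214 [164 161 163 152 166 167 167 167 167 156  87  35  55  63  62  62  65  62
  62  58  66  97 160 168
[... 2626 characters left out ...]
4 167 167 166
 169 163 168 167 165 166 168 167]
239 [166 166 168 167 166 154  97  71  72  70  66  96 137 164 163 166 165 168
 166 165 169 168 164 167 166 167]
240 [167 168 166 167 166 166 157 137 132 131 115 155 164 165 167 166 170 168
 168 164 168 165 167 167 164 168]
241 [165 168 164 168 165 164 167 162 162 158 126 163 167 165 167 168 168 165
 166 170 166 167 168 169 168 166]
242 [168 170 167 166 168 167 166 166 165 159 163 168 167 168 167 166 168 168
 164 166 169 167 168 167 166 166]
243 [167 168 167 169 166 166 167 167 161 137 164 168 165 165 167 168 169 166
 164 167 168 166 166 168 167 167]
[63 64 64] [136 135 131]
[[-0.001  0.453  0.892]
 [-0.002  0.892 -0.453]
 [-1.    -0.002  0.   ]]
```

```bash
sleep 1
```

```text
(no output)
```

View pics/sp0.png

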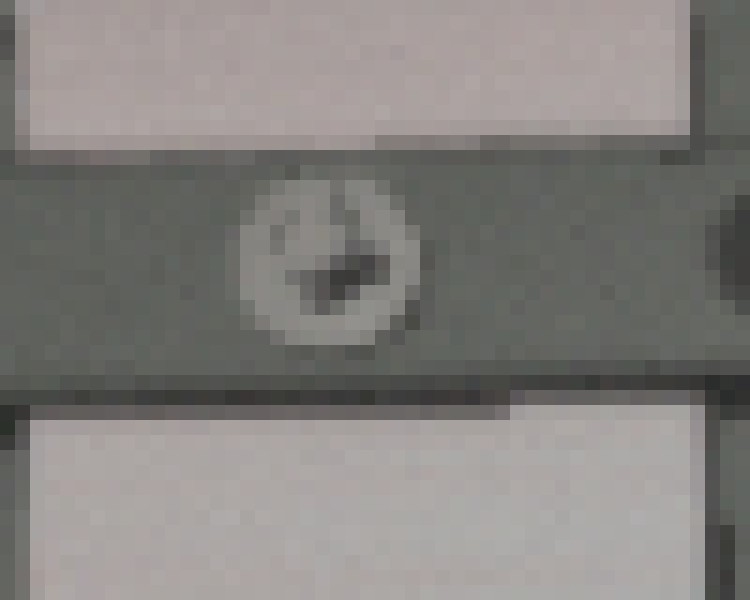

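View pics/sp1.png

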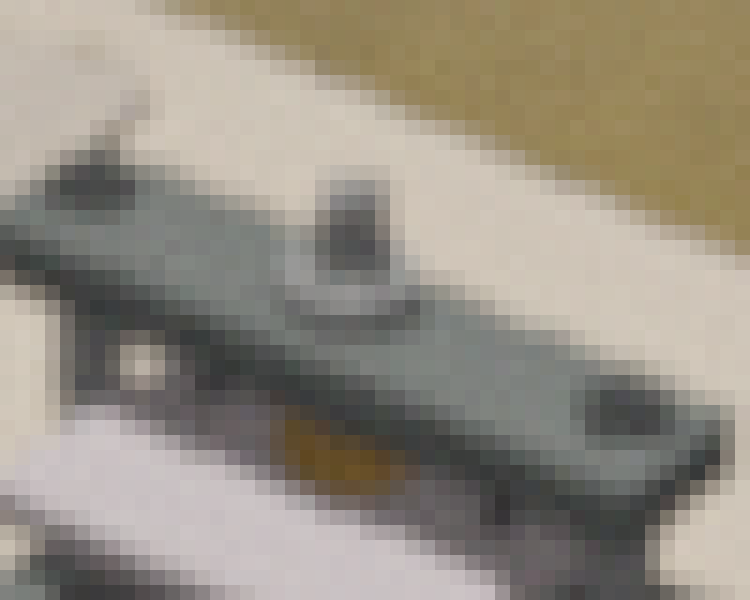

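The top view puts the collar centre near px (226.5,182). In the side view the square's dark front face sits at about px (274,175), with a narrow lit left face. Now I measure the edges at subpixel level, averaging several frames.

```bash
python3 - <<'E'
from h import *
N=6
for n in('top','side'):
    cs=[cap(n) for _ in range(N)]
    c=cs[0];c['img']=np.mean([k['img'].astype(float) for k in cs],0)
    np.savez('pics/avg_%s.npz'%n,**c)
t=load('avg_top');s=load('avg_side')
print('side');
for r in range(168,184): print(r,s['img'][r,266:284].mean(1).round().astype(int))
print('top')
for r in range(174,192): print(r,t['img'][r,218:236].mean(1).round().astype(int))
P=onz(t,(226.5,182),138);print(P)
print(proj(s,[P,P+[0,0,23]]),proj(t,[P,P+[0,0,23],P+[0,0,17]]))
M=proj(s,[P,P+[10,0,0],P+[0,10,0]]);print(M[1]-M[0],M[2]-M[0])
a=cv2.resize(s['img'][165:187,262:288].astype(np.uint8),None,fx=15,fy=15,interpolation=cv2.INTER_CUBIC)
b=cv2.resize(t['img'][171:193,214:240].astype(np.uint8),None,fx=15,fy=15,interpolation=cv2.INTER_CUBIC)
cv2.imwrite('pics/sp2.png',np.hstack([a,b])[:,:,::-1])
E
```

```text
side
168 [194 195 196 195 195 196 195 196 196 195 193 181 170 165 151 135 127 123]
169 [195 195 195 195 196 195 194 195 196 196 196 195 194 192 180 168 150 136]
170 [196 195 195 195 196 194 193 195 194 195 196 196 197 197 195 192 182 168]
171 [195 196 196 196 195 189 183 183 180 184 192 196 195 196 195 196 195 191]
172 [187 192 196 196 195 179 160 151 148 160 187 196 195 196 195 196 196 196]
173 [161 175 185 194 190 162 131 121 115 142 183 196 196 194 195 195 195 196]
174 [133 144 161 176 175 138 102  97  98 134 183 197 196 196 195 195 195 196]
175 [125 127 136 149 148 114  86  81  88 123 176 194 197 196 195 196 196 195]
176 [126 124 132 144 138 106  83  82  80 105 162 188 195 197 196 197 196 196]
177 [127 127 137 153 146 112  92  89  85 102 152 177 191 196 196 196 195 196]
178 [127 126 133 151 149 128 120 120 116 119 147 158 172 179 185 193 195 197]
179 [126 124 118 130 141 139 143 147 142 133 132 122 134 144 159 176 187 194]
180 [125 123 113 104 112 124 135 134 129 117 100  92 112 125 135 144 161 178]
181 [114 120 118 109 101  98  98  97  92  88  90 100 118 126 126 127 134 148]
182
[... 1028 characters left out ...]
100 112 134 138 136 117  91 108 136 142 140 128  81  93  97  98]
186 [ 96  97  98 104 123 132 139 137 136 139 144 141 132  92  72  95  98  98]
187 [ 96  96  97  96  94 109 130 132 135 134 137 128  95  82  95  98  96  98]
188 [97 98 96 97 96 97 92 87 95 93 82 80 93 94 97 97 96 95]
189 [95 95 94 96 96 94 93 92 92 93 90 90 92 92 92 91 89 89]
190 [80 80 80 80 79 79 78 76 77 75 75 75 75 73 73 73 72 70]
191 [60 60 57 57 58 59 59 59 56 56 57 58 59 60 60 59 59 58]
[531.58598133 176.55949299 138.        ]
[[273.52009003 177.21916798]
 [273.54606833 171.79494347]] [[226.5        182.        ]
 [225.53080596 180.76386193]
 [225.78767905 181.09148529]]
[ 1.77101438 -1.13038369] [-2.12127004 -0.96250408]
```

View pics/sp2.png

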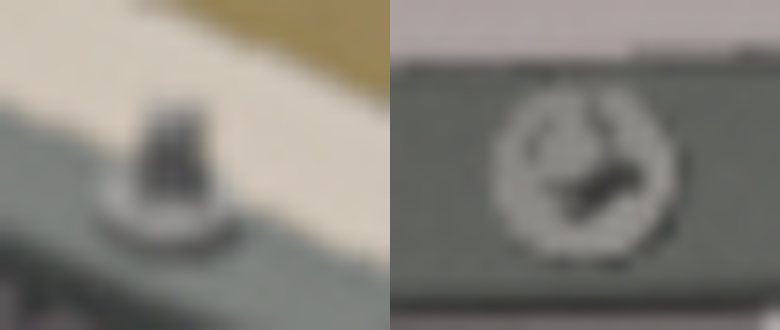

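```bash
python3 - <<'E'
from h import *
t=load('avg_top');s=load('avg_side')
g=t['img'].mean(2)
up=cv2.resize(g[205:245,305:335].astype(np.float32),None,fx=8,fy=8,interpolation=cv2.INTER_CUBIC)
m=((up>53)&(up<100)).astype(np.uint8)
m[16*8:]=0  # hub rows only
m=cv2.morphologyEx(m,cv2.MORPH_OPEN,np.ones((29,29)))
n,l,st,ce=cv2.connectedComponentsWithStats(m);k=1+np.argmax(st[1:,4])
cn=max(cv2.findContours((l==k).astype(np.uint8),0,1)[0],key=cv2.contourArea)
r=cv2.minAreaRect(cn);print(r)
f=lambda p:((np.array(p)+.5)/8-.5+[305,205])
hc=f(r[0]);print(hc)
bx=np.array([onz(t,f(p),46)[:2] for p in cv2.boxPoints(r)]);print(bx,np.linalg.norm(bx-np.roll(bx,1,0),axis=1))
H=onz(t,hc,46)
d=(g[232:242,308:322]);w=np.clip(d-70,0,None)*0
y,x=np.mgrid[234:239,313:318];w=np.clip(g[234:239,313:318]-70,0,None);hp=np.array([(x*w).sum(),(y*w).sum()])/w.sum();print(hp)
Hd=onz(t,hp,70.5);v=Hd-H;print(H,Hd,np.linalg.norm(v[:2]),np.degrees(np.arctan2(v[1],v[0])))
for z,q in((46,H),(0,H)): print(proj(s,[[q[0],q[1],z]]))
print(proj(s,[Hd]))
# arm edges direction
pl=[];pr=[]
for r_ in range(223,231):
    row=g[r_];c=np.where(row[306:330]<110)[0]+306
    a=c[0];b=c[-1]
    L=a-1+(row[a-1]-110)/(row[a-1]-row[a]);Rr=b+(110-row[b])/(row[b+1]-row[b])
    pl.append(onz(t,(L,r_),25)[:2]);pr.append(onz(t,(Rr,r_),25)[:2])
for p in(pl,pr):
    p=np.array(p);u=cv2.fitLine(p.astype(np.float32),2,0,.01,.01).ravel();print('arm',np.degrees(np.arctan2(u[1],u[0])),u[2:])
a=cv2.resize(s['img'][225:265,285:335].astype(np.uint8),None,fx=14,fy=14,interpolation=cv2.INTER_CUBIC)
cv2.imwrite('pics/cr2.png',a[:,:,::-1])
E
```

```text
((140.5, 88.0), (70.0, 67.0), 90.0)
[322.125  215.5625]
[[ 457.44219591  -83.97354388]
 [ 457.39212356 -108.77889246]
 [ 431.47604303 -108.44690275]
 [ 431.52931484  -83.68419656]] [25.91449647 24.80539912 25.91820687 24.7627635 ]
[315.43830935 236.29388489]
[444.44878443 -96.2199642   46.        ] [383.19379974 -73.02620358  70.5       ] 65.49903572319316 159.2611880727061
[[319.38393037 239.64153272]]
[[318.62531536 250.14669638]]
[[303.03661644 240.06910036]]
arm -16.528732 [412.83563 -73.38488]
arm -19.690248 [412.79382 -91.96369]
```

View pics/cr2.png

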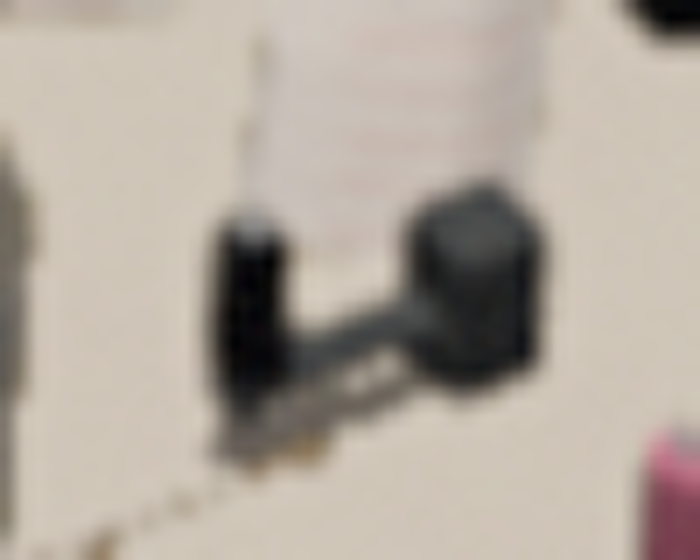

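The crank hub axis is at about (444,-96), with yaw about 160° (hub to handle measured 65.5 mm against the true 65). The spindle axis is at about (531.6,176.6), with yaw about 35.5° mod 90. Now the first reach.

```bash
cat >> h.py <<'E'
def Rdown(yaw):  # yaw: azimuth deg of tool y
    a=np.radians(yaw);y=np.array([np.cos(a),np.sin(a),0]);x=np.array([0,0,-1.]);return np.stack([x,y,np.cross(x,y)],1)
def go(P,yaw,o=None):
    o=o or robot.get_obs();p=np.array(o['ee_pos']);M=R.from_rotvec(o['orientation']).as_matrix()
    s=M.T@(np.array(P,float)-p);a=np.degrees(R.from_matrix(M.T@Rdown(yaw)).as_rotvec())
    print('slide',s.round(1),'ang',a.round(2));return s,a
E
python3 - <<'E'
from h import *
go([480,420,250],70);go([560,230,250],70);go([444.4,-95.8,200],70)
E
```

```text
slide [ -8.4 -83.2 237.9] ang [-6.92 -0.   -0.01]
slide [  -8.4 -216.4  395.2] ang [-6.92 -0.   -0.01]
slide [  41.5 -559.3  439.7] ang [-6.92 -0.   -0.01]
```

{"name": "jog_arm", "arguments": {"steps": [{"jaw":0,"slide":[-8,-20,60],"angular":[-2,0,0]},{"jaw":0,"slide":[-8,-40,110],"angular":[-4,0,0]},{"jaw":0,"slide":[-8,-58,160],"angular":[-6,0,0]},{"jaw":0,"slide":[-8,-72,207],"angular":[-7,0,0]},{"jaw":0,"slide":[-8,-88,245],"angular":[-7,0,0]}], "force": 30}}

```text
t: 1.2
ee_pos: [478.3, 419.2, 249.9]
orientation: [0.273, 1.553, -0.272]
force: [0.8, 0.1, -0.0]
finger_gap: 0.999
```

```bash
python3 - <<'E'
from h import *
o=robot.get_obs();print(o['ee_pos'],o['t'],o['q'])
go([560,230,250],70);go([520,60,240],70)
E
```

```text
[478.32692841 419.15852596 249.89540496] 1.2 [-0.77707724  0.39687452 -0.01195431  1.62405519  0.00506981  1.11966821
  0.43333609]
slide [  -0.2 -150.1  141.2] ang [ 0.11  0.02 -0.05]
slide [   9.6 -323.6  161.4] ang [ 0.11  0.02 -0.05]
```

{"name": "jog_arm", "arguments": {"steps": [{"jaw":0,"slide":[0,-35,33],"angular":[0,0,0]},{"jaw":0,"slide":[0,-70,65],"angular":[0,0,0]},{"jaw":0,"slide":[0,-105,96],"angular":[0,0,0]},{"jaw":0,"slide":[0,-145,120],"angular":[0,0,0]},{"jaw":0,"slide":[0,-190,140],"angular":[0,0,0]}]}}

```text
t: 1.7
ee_pos: [544.7, 192.6, 249.7]
orientation: [0.273, 1.553, -0.272]
force: [0.4, -1.0, -1.1]
finger_gap: 1.0
```

```bash
python3 - <<'E'
from h import *
o=robot.get_obs();print(o['ee_pos'],o['t'],o['q'])
go([480,0,220],70);go([444.4,-95.8,180],70)
E
```

```text
[544.67555588 192.56989543 249.65604373] 1.7 [-0.46400476  0.30095291  0.06428995  1.76579643 -0.0216845   1.07443926
  0.8308213 ]
slide [  29.5 -203.1    4.8] ang [ 0.08  0.04 -0.04]
slide [  69.4 -305.3    3.9] ang [ 0.08  0.04 -0.04]
```

{"name": "jog_arm", "arguments": {"steps": [{"jaw":0,"slide":[0,-45,1],"angular":[0,0,0]},{"jaw":0,"slide":[5,-90,3],"angular":[0,0,0]},{"jaw":0,"slide":[15,-135,4],"angular":[0,0,0]},{"jaw":0,"slide":[22,-180,4],"angular":[0,0,0]},{"jaw":0,"slide":[30,-220,4],"angular":[0,0,0]}]}}

```text
t: 2.2
ee_pos: [471.8, -16.1, 219.6]
orientation: [0.274, 1.552, -0.273]
force: [0.8, -0.4, 0.3]
finger_gap: 1.002
```

```bash
python3 - <<'E'
from h import *
o=robot.get_obs();print(o['ee_pos'],o['t'],o['q'])
go([444.4,-95.8,120],70)
E
```

```text
[471.79249444 -16.08531069 219.63861061] 2.2 [-0.2050221   0.15707843  0.16791463  2.03308831 -0.03207102  0.95288862
  1.20163023]
slide [ 99.6 -84.3   1.4] ang [ 0.03  0.05 -0.02]
```

{"name": "jog_arm", "arguments": {"steps": [{"jaw":0,"slide":[25,-42,1],"angular":[0,0,0]},{"jaw":0,"slide":[50,-70,1],"angular":[0,0,0]},{"jaw":0,"slide":[75,-84,1],"angular":[0,0,0]},{"jaw":0,"slide":[99,-84,1],"angular":[0,0,0]},{"jaw":0,"slide":[99,-84,1],"angular":[0,0,0]}]}}

```text
t: 2.7
ee_pos: [442.7, -93.5, 118.4]
orientation: [0.274, 1.559, -0.274]
force: [-0.7, 0.7, -0.3]
finger_gap: 0.998
```

```bash
python3 - <<'E'
from h import *
o=robot.get_obs();print(o['ee_pos'],o['t'],o['q'])
go([444.4,-95.8,30],70)
c=cap('top','top1');s=cap('side','side1')
a=cv2.resize(c['img'][170:290,260:380],None,fx=4,fy=4,interpolation=cv2.INTER_CUBIC)[:,:400]
b=cv2.resize(s['img'][180:280,250:350],None,fx=4,fy=4,interpolation=cv2.INTER_CUBIC)
im=np.zeros((480,800,3),np.uint8);im[:,:400]=a;im[:400,400:]=b;cv2.imwrite('pics/a1.png',im[:,:,::-1])
E
```

```text
[442.73956494 -93.45404733 118.40531389] 2.7 [-0.06486488  0.27685154  0.21074198  2.17411757 -0.08790695  0.70416246
  1.42737339]
slide [88.4 -1.5  2.9] ang [ 0.01 -0.32  0.09]
```

View pics/a1.png

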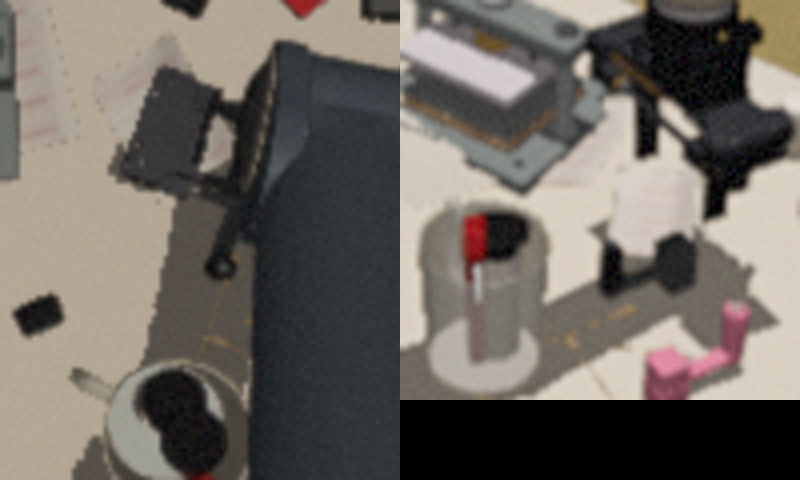

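The gripper stands open and aligned over the dark crank, with the hub between the fingers at side-crop (672,265). Descending.

{"name": "jog_arm", "arguments": {"steps": [{"jaw":0,"slide":[20,-2,2],"angular":[0,0,0]},{"jaw":0,"slide":[40,-2,3],"angular":[0,0,0]},{"jaw":0,"slide":[60,-2,3],"angular":[0,0,0]},{"jaw":0,"slide":[80,-2,3],"angular":[0,0,0]},{"jaw":0,"slide":[88,-2,3],"angular":[0,0,0]}]}}

```text
t: 3.3
ee_pos: [447.8, -95.6, 32.5]
orientation: [0.272, 1.553, -0.271]
force: [0.4, -0.5, 0.5]
finger_gap: 0.997
```

```bash
python3 - <<'E'
from h import *
o=robot.get_obs();print(o['ee_pos'],o['t'],o['q'],o['force'])
go([444.4,-95.8,30],70)
s=cap('side','side2')
b=cv2.resize(s['img'][200:265,280:360],None,fx=8,fy=8,interpolation=cv2.INTER_CUBIC)
cv2.imwrite('pics/a2.png',b[:,:,::-1])
E
```

```text
[447.84916419 -95.5754516   32.47297069] 3.3 [-0.01839864  0.44172761  0.16730367  2.21863607 -0.15248477  0.49099295
  1.49221868] [ 0.41081388 -0.51495859  0.5224339 ]
slide [ 2.5 -1.4 -3.2] ang [ 0.16  0.02 -0.03]
```

View pics/a2.png

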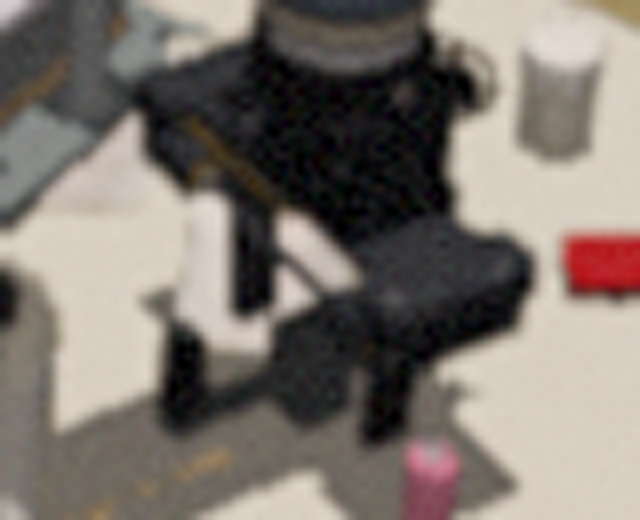

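The hub lies between the fingers. A small correction, then close.

{"name": "jog_arm", "arguments": {"steps": [{"jaw":0,"slide":[1,-1,-3],"angular":[0,0,0]},{"jaw":100,"slide":[1,-1,-3],"angular":[0,0,0]},{"jaw":200,"slide":[1,-1,-3],"angular":[0,0,0]},{"jaw":255,"slide":[1,-1,-3],"angular":[0,0,0]},{"jaw":255,"slide":[1,-1,-3],"angular":[0,0,0]}], "force": 30}}

```text
t: 3.85
ee_pos: [444.3, -96.1, 31.9]
orientation: [0.273, 1.553, -0.273]
force: [-0.7, -0.6, -0.2]
finger_gap: 0.72
```

{"name": "jog_arm", "arguments": {"steps": [{"jaw":255,"slide":[0,0,0],"angular":[0,0,0]},{"jaw":255,"slide":[0,0,0],"angular":[0,0,0]},{"jaw":255,"slide":[0,0,0],"angular":[0,0,0]}]}}

```text
t: 4.15
ee_pos: [444.0, -96.1, 31.5]
orientation: [0.273, 1.554, -0.273]
force: [0.9, -0.7, -0.2]
finger_gap: 0.446
```

```bash
python3 - <<'E'
from h import *
o=robot.get_obs();print(o['ee_pos'],o['t'],o['force'],o['finger_gap']*87)
s=cap('side','side3')
b=cv2.resize(s['img'][200:265,280:360],None,fx=8,fy=8,interpolation=cv2.INTER_CUBIC)
cv2.imwrite('pics/a3.png',b[:,:,::-1])
E
```

```text
[443.95840773 -96.07969801  31.50140187] 4.15 [ 0.89794593 -0.74380475 -0.18879727] 38.806032781342985
```

View pics/a3.png

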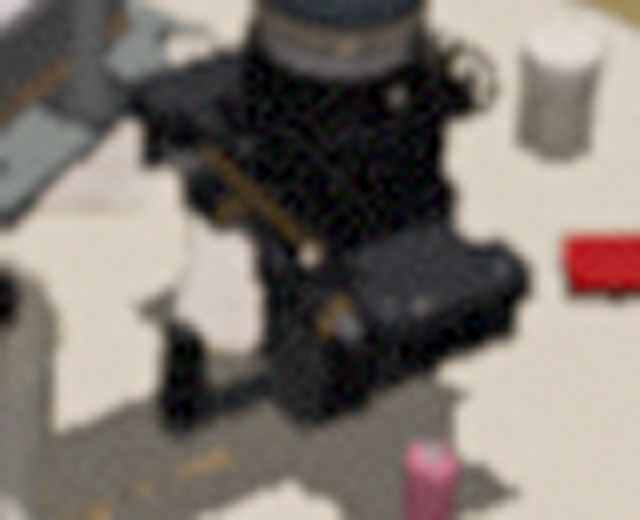

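{"name": "jog_arm", "arguments": {"steps": [{"jaw":255,"slide":[0,0,0],"angular":[0,0,0]},{"jaw":255,"slide":[0,0,0],"angular":[0,0,0]},{"jaw":255,"slide":[0,0,0],"angular":[0,0,0]},{"jaw":255,"slide":[0,0,0],"angular":[0,0,0]}]}}

```text
t: 4.6
ee_pos: [443.9, -96.1, 31.5]
orientation: [0.273, 1.554, -0.273]
force: [1.4, -1.0, -0.6]
finger_gap: 0.318
```

```bash
python3 - <<'E'
from h import *
o=robot.get_obs();print(o['ee_pos'],o['t'],o['force'],o['finger_gap']*87,o['orientation'])
go([445,-95,230],70);go([531.6,176.6,230],35.5)
E
```

```text
[443.91748359 -96.06597154  31.45736798] 4.6 [ 1.44825978 -0.95519934 -0.5643138 ] 27.65260083392604 [ 0.27282073  1.55365412 -0.27271112]
slide [-198.5    1.4    0.6] ang [ 0.08 -0.01 -0.  ]
slide [-198.5  286.2  -10.5] ang [ 3.458e+01 -1.000e-02 -0.000e+00]
```

{"name": "jog_arm", "arguments": {"steps": [{"jaw":255,"slide":[-20,0,0],"angular":[0,0,0]},{"jaw":255,"slide":[-60,0,0],"angular":[0,0,0]},{"jaw":255,"slide":[-105,0,0],"angular":[0,0,0]},{"jaw":255,"slide":[-150,0,0],"angular":[0,0,0]},{"jaw":255,"slide":[-195,0,0],"angular":[0,0,0]}]}}

```text
t: 5.1
ee_pos: [442.8, -96.0, 227.7]
orientation: [0.273, 1.555, -0.273]
force: [1.8, -0.0, -3.9]
finger_gap: 0.321
```

```bash
python3 - <<'E'
from h import *
o=robot.get_obs();print(o['ee_pos'],o['t'],o['force'],o['finger_gap']*87,o['orientation'])
go([531.6,176.6,232],35.5)
E
```

```text
[442.834757   -96.02141891 227.7208898 ] 5.1 [ 1.75285107 -0.03415338 -3.91120355] 27.969934222843758 [ 0.27288373  1.5550187  -0.27303354]
slide [ -4.4 286.6  -9.5] ang [34.57 -0.08  0.04]
```

{"name": "jog_arm", "arguments": {"steps": [{"jaw":255,"slide":[-4,30,-1],"angular":[5,0,0]},{"jaw":255,"slide":[-4,70,-2],"angular":[11,0,0]},{"jaw":255,"slide":[-4,112,-3],"angular":[17,0,0]},{"jaw":255,"slide":[-4,155,-5],"angular":[23,0,0]},{"jaw":255,"slide":[-4,195,-6],"angular":[29,0,0]}]}}

```text
t: 5.6
ee_pos: [504.2, 91.1, 229.8]
orientation: [0.669, 1.466, -0.67]
force: [1.5, -0.0, -2.5]
finger_gap: 0.323
```

```bash
python3 - <<'E'
from h import *
o=robot.get_obs();print(o['ee_pos'],o['t'],o['force'],o['finger_gap']*87,o['orientation'])
go([531.6,176.6,230],35.5)
E
```

```text
[504.1708324   91.05926496 229.82261341] 5.6 [ 1.4821607  -0.01039389 -2.52520369] 28.077568585356186 [ 0.66934689  1.46644863 -0.67048554]
slide [ -0.2  76.7 -46.7] ang [ 5.36 -0.05  0.07]
```

{"name": "jog_arm", "arguments": {"steps": [{"jaw":255,"slide":[0,32,-20],"angular":[3,0,0]},{"jaw":255,"slide":[0,62,-38],"angular":[5.3,0,0]},{"jaw":255,"slide":[0,76,-46],"angular":[5.3,0,0]},{"jaw":255,"slide":[10,76,-46],"angular":[5.3,0,0]},{"jaw":255,"slide":[20,76,-46],"angular":[5.3,0,0]}]}}

```text
t: 6.1
ee_pos: [531.1, 172.3, 209.2]
orientation: [0.737, 1.442, -0.74]
force: [-0.2, -0.9, -2.9]
finger_gap: 0.317
```

```bash
python3 - <<'E'
from h import *
c=cap('top','top4');s=cap('side','side4')
o=robot.get_obs();print(o['ee_pos'],o['t'],o['force'],o['finger_gap']*87,o['orientation'])
go([531.6,176.6,205],35.5)
a=cv2.resize(c['img'][140:220,180:280],None,fx=4,fy=4,interpolation=cv2.INTER_CUBIC)
b=cv2.resize(s['img'][130:210,220:320],None,fx=4,fy=4,interpolation=cv2.INTER_CUBIC)
cv2.imwrite('pics/a4.png',np.hstack([a,b])[:,:,::-1])
E
```

```text
[530.05297665 171.06669525 208.08399885] 6.2 [-0.11631003 -1.16437537 -3.19451843] 28.004561957611223 [ 0.73626522  1.44418227 -0.74428624]
slide [ 3.1  4.5 -3.6] ang [ 0.14 -0.02  0.33]
```

View pics/a4.png

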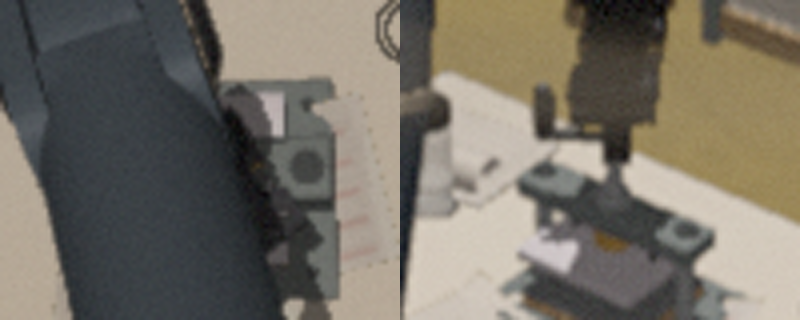

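The top view is hidden by the arm. The side view shows the crank hub held over the spindle at (615,185) in the crop. Correct the lateral position and check again in the side view.

{"name": "jog_arm", "arguments": {"steps": [{"jaw":255,"slide":[1,3,-2],"angular":[0,0,0]},{"jaw":255,"slide":[1,5,-4],"angular":[0,0,0]},{"jaw":255,"slide":[1,5,-4],"angular":[0,0,0]},{"jaw":255,"slide":[1,5,-4],"angular":[0,0,0]}]}}

```text
t: 6.6
ee_pos: [533.7, 180.0, 209.9]
orientation: [0.738, 1.441, -0.737]
force: [-0.3, -0.5, -3.3]
finger_gap: 0.32
```

```bash
python3 - <<'E'
from h import *
cs=[cap('side') for _ in range(4)];s=cs[0];s['img']=np.mean([c['img'].astype(float) for c in cs],0);np.savez('pics/side5.npz',**s)
o=robot.get_obs();p=o['ee_pos'];print(p,o['t'],o['force'],o['orientation'])
go([531.1,177.2,205],35.5)
b=cv2.resize(s['img'][145:195,240:300].astype(np.uint8),None,fx=12,fy=12,interpolation=cv2.INTER_CUBIC)
cv2.imwrite('pics/a5.png',b[:,:,::-1])
print(proj(s,[[p[0],p[1],p[2]-31.5],[p[0],p[1],p[2]+14.5],[531.1,177.2,161]]))
for r in range(155,182): print(r,s['img'][r,262:286].mean(1).round().astype(int))
E
```

```text
[533.56346113 180.00370345 209.69642235] 6.8 [-0.20921076  0.03550135 -3.3739799 ] [ 0.73833149  1.44159411 -0.73794414]
slide [ 4.7 -3.6  0.8] ang [ 0.28  0.   -0.02]
[[273.18027899 167.14032317]
 [273.22817893 155.94027657]
 [273.3218521  171.78822854]]
155 [ 71  71  71  68  68  64  66  66  67  68  65  66  67  65  65  69  65  67
  69  63  79 118 127 128]
156 [ 70  70  68  64  63  67  66  65  65  66  69  67  66  69  65  67  66  71
  74  68  80 118 129 129]
157 [ 66  63  66  64  66  68  67  67  68  67  66  66  68  67  64  65  69  67
  72  65  80 116 128 128]
158 [ 69  72  72  71  70  72  70  66  65  65  62  63  63  62  65  65  63  64
  65  62  81 118 129 129]
159 [ 96  97  97  97  97  96  93  76  63  63  61  64  61  63  66  76  73  68
  66  74  96 122 130 130]
160 [104 105 105 103 104 104  98  78  58  58  57  59  59  58  72 100 102 101
  99 102 116 130 130 130]
161 [ 76  70  71  71  71  73  70  65  57  57  55  56  54  54  76 115 126 126
 127 124 127 128 128 127]
162 [ 79  72  72  73  72  63  57  54  48  52  53  50  49  48  76 117 129 130
 129 129 128 127 129 128]
163 [132 133 134 133
[... 1236 characters left out ...]
  56  65  87 114 122 101  87  83  83 115 170 196 200 200
 200 199 199 199 199 199]
176 [126  96  66  58  54  54  62  70  79  85  84  85  80  86 130 177 198 202
 201 200 200 199 200 199]
177 [105  79  61  61  59  61  62  71  77  82  85  84  83  70  91 145 189 201
 200 201 201 200 200 199]
178 [ 76  64  58  59  59  61  65  75  78  78  80  84  82  71  74 110 160 180
 188 198 200 201 201 200]
179 [ 78  69  61  61  62  59  67  74  80  79  79  83  80  77  75  78  99 119
 148 174 190 198 201 202]
180 [ 81  75  65  62  60  61  63  73  78  82  83  86  85  82  77  69  59  65
  83 118 149 175 191 199]
181 [ 71  68  62  66  61  59  66  69  75  79  83  84  85  77  73  65  59  57
  57  64  85 119 150 170]
```

View pics/a5.png

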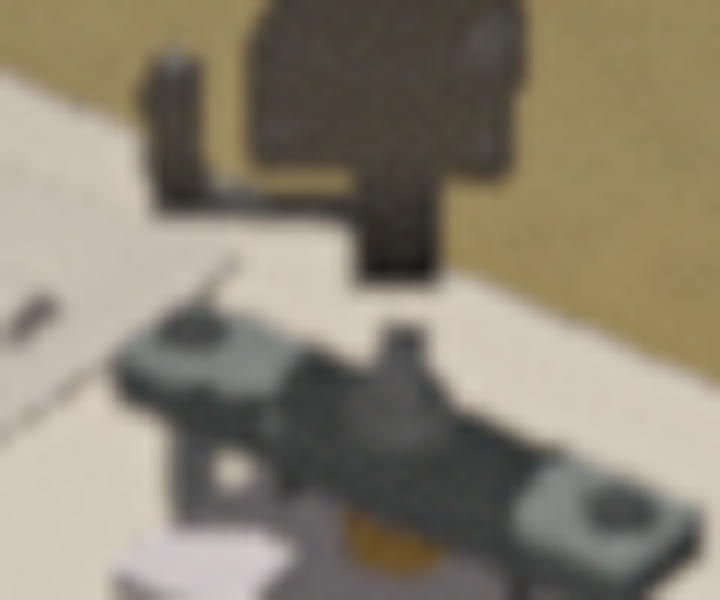

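The hub and spindle columns nearly agree, but the row offset looks different between hub and spindle. I check the handle as a second reference point before lowering.

```bash
python3 - <<'E'
from h import *
s=load('side5');a=load('avg_side');t=load('avg_top')
p=np.array([533.56,180.0,209.7]);
yaw=np.radians(125.2);c=p-[0,0,31.5];h=c+65*np.array([np.cos(yaw),np.sin(yaw),0])
print('handle top',proj(s,[h+[0,0,70.5],h+[0,0,27.5],h+[0,0,17]]))
for r in range(145,166): print(r,s['img'][r,248:266].mean(1).round().astype(int))
# on-table crank, side predicted from gripped pose
c0=np.array([443.96,-96.08,0]);y0=np.radians(160.1);h0=c0+65*np.array([np.cos(y0),np.sin(y0),0])
print('table handle top,bottom; hub top/bot',proj(a,[h0+[0,0,70.5],h0+[0,0,17],c0+[0,0,46],c0]))
for r in range(236,258): print(r,a['img'][r,297:326].mean(1).round().astype(int))
# table-plane cue: press bed corners etc.
E
```

```text
handle top [[254.71030964 148.97184675]
 [254.91939343 159.61469077]
 [254.96957972 162.16928827]]
145 [130 126 127 126 125 127 127 126 126 126 125 127 129 113  85  63  63  64]
146 [129 129 128 127 128 126 125 127 126 126 127 128 123  95  70  66  63  64]
147 [129 131 128 127 126 126 124 124 126 127 128 126 113  83  65  63  66  63]
148 [126 127 126 127 126 124 122 126 124 127 129 124  99  71  66  65  67  66]
149 [126 125 126 126 115 111 114 111 114 124 129 123  93  66  60  67  67  67]
150 [125 124 128 123  97  88  97  88  89 116 129 124  91  68  65  66  66  66]
151 [125 125 126 110  83  69  75  66  80 118 130 125  91  70  66  67  68  65]
152 [126 128 121  95  72  62  65  62  77 115 131 126  93  66  65  66  65  66]
153 [129 128 122  91  68  63  64  61  80 119 129 127  92  65  65  65  65  66]
154 [152 140 130 102  73  64  66  64  79 118 131 126  95  66  66  67  65  65]
155 [179 168 152 122  84  65  66  63  80 120 131 127  94  68  71  71  71  68]
156 [191 189 180 145  95  66  64  65  83 119 131 125  94  71  70  70  68  64]
157 [193 195 190 154  97  65  62  64  80 117 131 126  99  70  66 
[... 2796 characters left out ...]
 57  78  87 102 122 147 128 115 105 105
 100  83  63  61  72 101 142 163 186 196 196]
253 [197 197 176 123  63  39  50  78  88 102 101 100 102 108 101 104 119 151
 164 156 132 131 149 165 187 195 197 197 196]
254 [196 198 192 146  83  57  71  98 101 100  97  98 105 109 119 149 168 187
 196 193 180 180 191 196 199 198 198 196 196]
255 [197 199 192 148  96  81  85  98  99  98  95 112 148 161 167 186 195 199
 200 198 197 196 199 198 196 197 196 195 195]
256 [197 196 180 134  99  93  95  96  98 105 108 134 181 195 195 197 198 198
 198 197 197 197 197 197 196 196 196 196 195]
257 [197 194 175 136 110  98  98 115 121 123 130 162 192 199 198 197 196 196
 197 196 196 197 196 196 196 197 195 196 196]
```

```bash
python3 - <<'E'
from h import *
go([531.1,176.0,200],35.5);
E
```

```text
slide [ 9.7 -4.3  1.8] ang [ 0.28  0.   -0.02]
```

{"name": "jog_arm", "arguments": {"steps": [{"jaw":255,"slide":[3,-2,1],"angular":[0,0,0]},{"jaw":255,"slide":[6,-4,2],"angular":[0,0,0]},{"jaw":255,"slide":[9,-4,2],"angular":[0,0,0]},{"jaw":255,"slide":[10,-4,2],"angular":[0,0,0]},{"jaw":255,"slide":[10,-4,2],"angular":[0,0,0]}]}}

```text
t: 7.3
ee_pos: [531.3, 176.1, 199.2]
orientation: [0.738, 1.442, -0.738]
force: [-0.2, 0.6, -2.9]
finger_gap: 0.32
```

{"name": "jog_arm", "arguments": {"steps": [{"jaw":255,"slide":[1,0,0],"angular":[0,0,0]},{"jaw":255,"slide":[2,0,0],"angular":[0,0,0]},{"jaw":255,"slide":[3,0,0],"angular":[0,0,0]},{"jaw":255,"slide":[4,0,0],"angular":[0,0,0]},{"jaw":255,"slide":[5,0,0],"angular":[0,0,0]}]}}

```text
t: 7.8
ee_pos: [531.4, 176.1, 194.5]
orientation: [0.738, 1.442, -0.738]
force: [-0.8, 0.2, -3.5]
finger_gap: 0.317
```

```bash
cat > v.py <<'E'
import sys
from h import *
n=sys.argv[1];s=cap('side',n)
o=robot.get_obs();print(o['ee_pos'].round(2),o['t'],o['force'].round(2),o['torque'].round(3),o['orientation'].round(3),o['finger_gap']*87)
r0,r1,c0,c1=[int(x) for x in sys.argv[2:6]] if len(sys.argv)>5 else (145,195,240,300)
b=cv2.resize(s['img'][r0:r1,c0:c1],None,fx=10,fy=10,interpolation=cv2.INTER_CUBIC)
cv2.imwrite('pics/%s_c.png'%n,b[:,:,::-1])
E
python3 v.py s6
```

```text
[531.34 176.1  194.29] 7.85 [ 0.12 -0.08 -2.78] [-0.068 -0.02  -0.008] [ 0.738  1.442 -0.738] 27.31263733026355
```

View pics/s6_c.png

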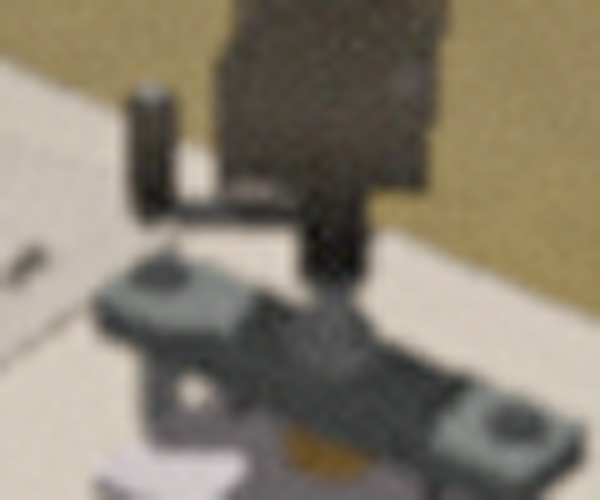

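The hub is laterally over the spindle (hub column about 335 in the crop, collar about 333). Feeling downwards.

{"name": "jog_arm", "arguments": {"steps": [{"jaw":255,"slide":[1,0,0],"angular":[0,0,0]},{"jaw":255,"slide":[2,0,0],"angular":[0,0,0]},{"jaw":255,"slide":[3,0,0],"angular":[0,0,0]},{"jaw":255,"slide":[3,0,0],"angular":[0,0,0]}]}}

```text
t: 8.25
ee_pos: [531.3, 176.1, 191.3]
orientation: [0.738, 1.442, -0.738]
force: [-0.2, -0.5, -3.0]
finger_gap: 0.318
```

{"name": "jog_arm", "arguments": {"steps": [{"jaw":255,"slide":[1,0,0],"angular":[0,0,0]},{"jaw":255,"slide":[2,0,0],"angular":[0,0,0]},{"jaw":255,"slide":[2,0,0],"angular":[0,0,0]}]}}

```text
t: 8.55
ee_pos: [531.3, 176.1, 189.3]
orientation: [0.738, 1.442, -0.738]
force: [0.2, -0.3, -2.7]
finger_gap: 0.318
```

{"name": "jog_arm", "arguments": {"steps": [{"jaw":255,"slide":[1,0,0],"angular":[0,0,0]},{"jaw":255,"slide":[2,0,0],"angular":[0,0,0]},{"jaw":255,"slide":[2,0,0],"angular":[0,0,0]}]}}

```text
t: 8.85
ee_pos: [531.3, 176.1, 187.3]
orientation: [0.738, 1.442, -0.738]
force: [-0.4, -0.5, -3.8]
finger_gap: 0.319
```

{"name": "jog_arm", "arguments": {"steps": [{"jaw":255,"slide":[1,0,0],"angular":[0,0,0]},{"jaw":255,"slide":[2,0,0],"angular":[0,0,0]},{"jaw":255,"slide":[2,0,0],"angular":[0,0,0]}]}}

```text
t: 9.15
ee_pos: [531.3, 176.1, 185.3]
orientation: [0.738, 1.442, -0.738]
force: [-0.5, 0.3, -3.2]
finger_gap: 0.317
```

```bash
python3 v.py s7
```

```text
[531.37 176.09 185.41] 9.2 [ 0.34  0.17 -3.37] [-0.044  0.021  0.076] [ 0.738  1.442 -0.738] 27.81301561881732
```

View pics/s7_c.png

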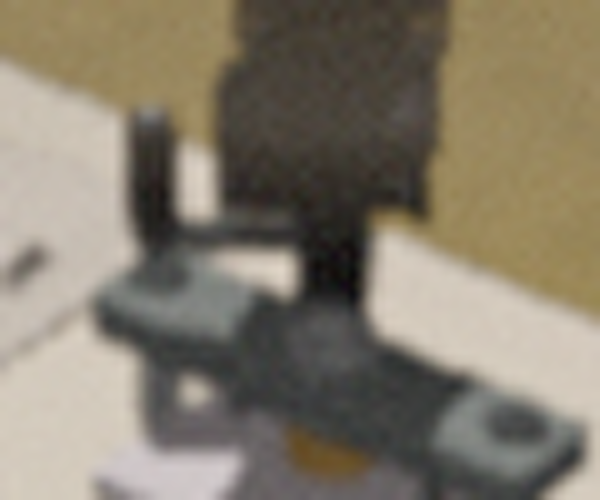

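The hub is sliding down over the square with no resistance. Continuing.

{"name": "jog_arm", "arguments": {"steps": [{"jaw":255,"slide":[1,0,0],"angular":[0,0,0]},{"jaw":255,"slide":[2,0,0],"angular":[0,0,0]},{"jaw":255,"slide":[3,0,0],"angular":[0,0,0]},{"jaw":255,"slide":[3,0,0],"angular":[0,0,0]}]}}

```text
t: 9.6
ee_pos: [531.3, 176.1, 182.3]
orientation: [0.738, 1.442, -0.738]
force: [0.2, 0.4, -3.4]
finger_gap: 0.321
```

{"name": "jog_arm", "arguments": {"steps": [{"jaw":255,"slide":[1,0,0],"angular":[0,0,0]},{"jaw":255,"slide":[2,0,0],"angular":[0,0,0]},{"jaw":255,"slide":[3,0,0],"angular":[0,0,0]},{"jaw":255,"slide":[3,0,0],"angular":[0,0,0]}]}}

```text
t: 10.0
ee_pos: [531.3, 176.1, 179.4]
orientation: [0.738, 1.442, -0.738]
force: [-0.1, 0.0, -2.3]
finger_gap: 0.322
```

{"name": "jog_arm", "arguments": {"steps": [{"jaw":255,"slide":[1,0,0],"angular":[0,0,0]},{"jaw":255,"slide":[2,0,0],"angular":[0,0,0]},{"jaw":255,"slide":[3,0,0],"angular":[0,0,0]},{"jaw":255,"slide":[3,0,0],"angular":[0,0,0]}]}}

```text
t: 10.4
ee_pos: [531.3, 176.1, 176.3]
orientation: [0.738, 1.442, -0.738]
force: [-0.2, -0.1, -3.6]
finger_gap: 0.321
```

{"name": "jog_arm", "arguments": {"steps": [{"jaw":255,"slide":[1,0,0],"angular":[0,0,0]},{"jaw":255,"slide":[2,0,0],"angular":[0,0,0]},{"jaw":255,"slide":[3,0,0],"angular":[0,0,0]},{"jaw":255,"slide":[3,0,0],"angular":[0,0,0]}]}}

```text
t: 10.8
ee_pos: [531.3, 176.1, 173.4]
orientation: [0.738, 1.442, -0.738]
force: [-0.1, 0.1, -2.9]
finger_gap: 0.324
```

{"name": "jog_arm", "arguments": {"steps": [{"jaw":255,"slide":[1,0,0],"angular":[0,0,0]},{"jaw":255,"slide":[2,0,0],"angular":[0,0,0]},{"jaw":255,"slide":[3,0,0],"angular":[0,0,0]}]}}

```text
t: 11.1
ee_pos: [531.5, 176.1, 170.5]
orientation: [0.738, 1.442, -0.738]
force: [-0.6, 0.4, -2.9]
finger_gap: 0.32
```

{"name": "jog_arm", "arguments": {"steps": [{"jaw":255,"slide":[0.5,0,0],"angular":[0,0,0]},{"jaw":255,"slide":[1,0,0],"angular":[0,0,0]}]}}

```text
t: 11.3
ee_pos: [531.4, 176.1, 169.5]
orientation: [0.738, 1.442, -0.738]
force: [-1.1, -1.1, 0.9]
finger_gap: 0.316
```

```bash
python3 v.py s8
```

```text
[531.43 176.12 169.53] 11.35 [-0.28 -0.11 -2.5 ] [-0.055 -0.048 -0.021] [ 0.738  1.442 -0.738] 27.713723363875694
```

View pics/s8_c.png

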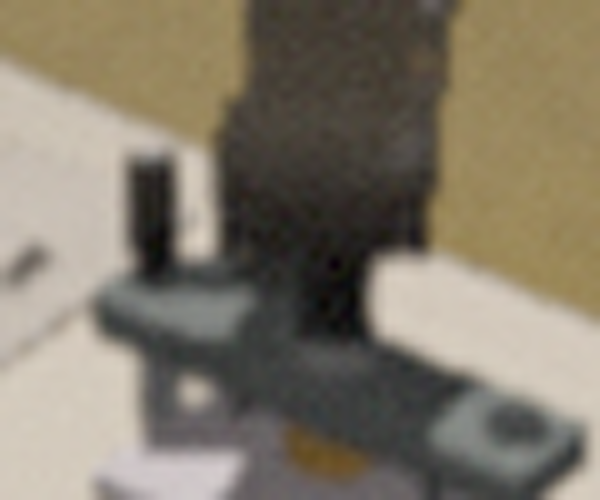

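The underside is at the collar. Confirming with a slight press.

{"name": "jog_arm", "arguments": {"steps": [{"jaw":255,"slide":[0.5,0,0],"angular":[0,0,0]},{"jaw":255,"slide":[0.5,0,0],"angular":[0,0,0]},{"jaw":255,"slide":[0.5,0,0],"angular":[0,0,0]}]}}

```text
t: 11.65
ee_pos: [531.5, 176.1, 169.5]
orientation: [0.738, 1.442, -0.738]
force: [-2.4, -0.5, 1.4]
finger_gap: 0.327
```

The crank is seated: z no longer moves and the force has risen about 4 N. Release and back off upwards.

{"name": "jog_arm", "arguments": {"steps": [{"jaw":60,"slide":[0,0,0],"angular":[0,0,0]},{"jaw":0,"slide":[0,0,0],"angular":[0,0,0]},{"jaw":0,"slide":[0,0,0],"angular":[0,0,0]},{"jaw":0,"slide":[0,0,0],"angular":[0,0,0]},{"jaw":0,"slide":[0,0,0],"angular":[0,0,0]}]}}

```text
t: 12.15
ee_pos: [531.5, 176.2, 169.0]
orientation: [0.738, 1.442, -0.738]
force: [0.5, -0.4, -0.1]
finger_gap: 0.689
```

{"name": "jog_arm", "arguments": {"steps": [{"jaw":0,"slide":[-10,0,0],"angular":[0,0,0]},{"jaw":0,"slide":[-30,0,0],"angular":[0,0,0]},{"jaw":0,"slide":[-55,0,0],"angular":[0,0,0]},{"jaw":0,"slide":[-75,0,0],"angular":[0,0,0]},{"jaw":0,"slide":[-75,0,0],"angular":[0,0,0]}]}}

```text
t: 12.65
ee_pos: [533.4, 176.8, 247.8]
orientation: [0.742, 1.437, -0.733]
force: [0.4, 0.2, 0.6]
finger_gap: 0.997
```

```bash
python3 v.py s9;python3 - <<'E'
from h import *
c=load('s9')
print(proj(c,[[493.7,229.0,208.5],[493.7,229.0,187]]))
go([493.7,229.0,240],35.5)
E
```

```text
[532.31 176.39 245.85] 12.7 [ 0.51  0.07 -0.58] [-0.053  0.016 -0.03 ] [ 0.74   1.439 -0.735] 86.39903429067766
[[255.32887118 159.57716933]
 [255.42876837 164.80490852]]
slide [  5.8  -0.6 -65.3] ang [ 0.28  0.04 -0.22]
```

View pics/s9_c.png

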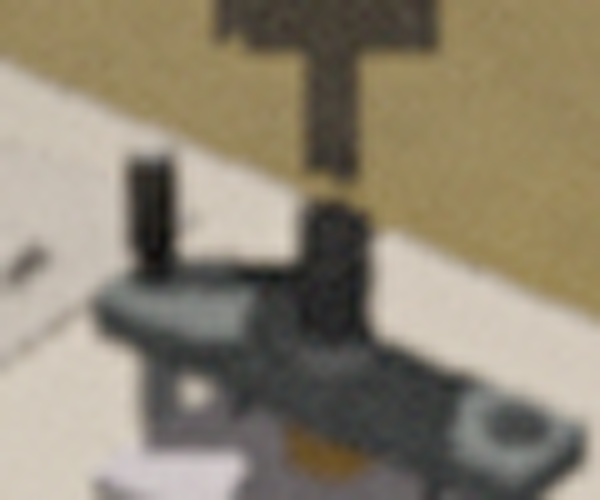

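The crank stays upright on the collar with the gripper clear. The handle is at px (254.7,160), and the prediction with the known bias is 254.8. Going to the handle.

{"name": "jog_arm", "arguments": {"steps": [{"jaw":60,"slide":[0,0,-25],"angular":[0.3,0,0]},{"jaw":60,"slide":[2,0,-50],"angular":[0.3,0,0]},{"jaw":60,"slide":[5,0,-65],"angular":[0.3,0,0]},{"jaw":60,"slide":[5,0,-65],"angular":[0.3,0,0]},{"jaw":60,"slide":[5,0,-65],"angular":[0.3,0,0]}]}}

```text
t: 13.2
ee_pos: [493.7, 228.1, 238.6]
orientation: [0.741, 1.44, -0.743]
force: [0.6, -0.7, -0.0]
finger_gap: 0.77
```

```bash
python3 v.py s10;python3 - <<'E'
from h import *
go([493.7,229.0,193],35.5)
c=cap('top','t10');cv2.imwrite('pics/t10_c.png',cv2.resize(c['img'][130:230,170:290],None,fx=5,fy=5,interpolation=cv2.INTER_CUBIC)[:,:,::-1])
E
```

```text
[494.08 227.61 238.75] 13.25 [-0.43 -0.19 -0.04] [-0.101 -0.055 -0.026] [ 0.742  1.439 -0.744] 66.97376034068672
slide [45.8  0.5 -1.4] ang [-0.1   0.05  0.03]
```

View pics/s10_c.png

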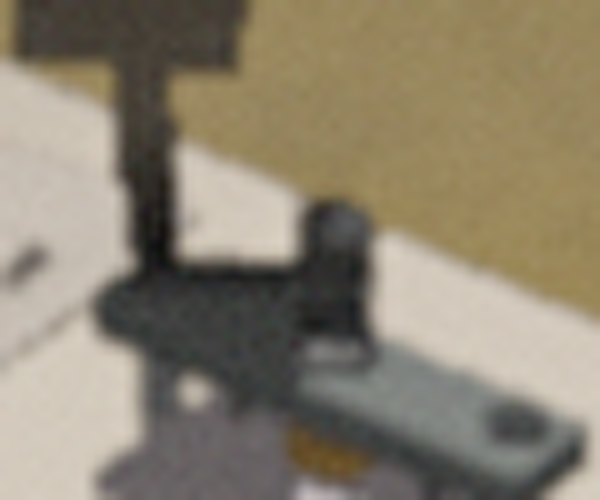

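View pics/t10_c.png

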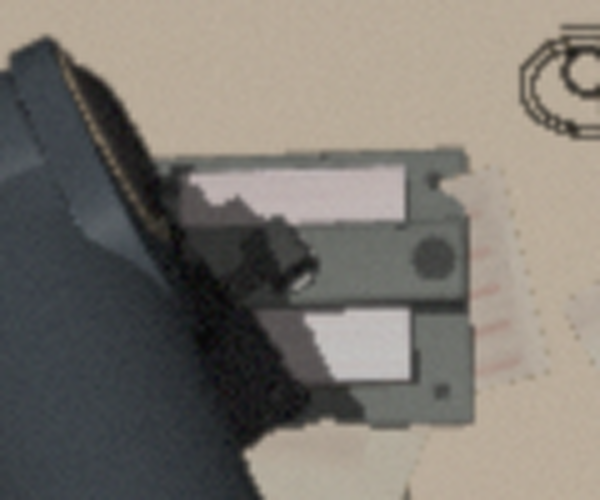

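The fingers stand either side of the handle column at crop (150,230). The hub is seated at (340,280). Descending around the handle.

{"name": "jog_arm", "arguments": {"steps": [{"jaw":60,"slide":[8,0.5,-1.5],"angular":[0,0,0]},{"jaw":60,"slide":[18,0.5,-1.5],"angular":[0,0,0]},{"jaw":60,"slide":[28,0.5,-1.5],"angular":[0,0,0]},{"jaw":60,"slide":[38,0.5,-1.5],"angular":[0,0,0]},{"jaw":60,"slide":[45,0.5,-1.5],"angular":[0,0,0]}]}}

```text
t: 13.8
ee_pos: [492.5, 230.0, 192.5]
orientation: [0.741, 1.441, -0.743]
force: [-0.8, -0.7, -0.2]
finger_gap: 0.765
```

```bash
python3 v.py s11
```

```text
[492.01 229.78 191.69] 13.85 [-1.58 -0.27 -0.78] [-0.055  0.034  0.   ] [ 0.74   1.442 -0.745] 66.17954001348281
```

View pics/s11_c.png

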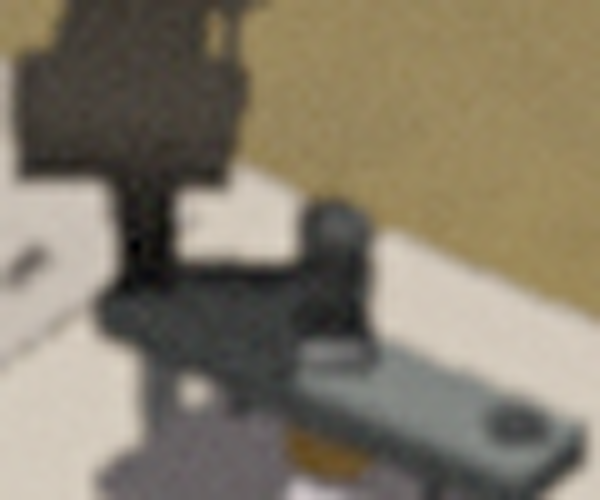

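{"name": "jog_arm", "arguments": {"steps": [{"jaw":120,"slide":[0,0,1.5],"angular":[0,0,0]},{"jaw":160,"slide":[0,0,1.5],"angular":[0,0,0]},{"jaw":255,"slide":[0,0,1.5],"angular":[0,0,0]},{"jaw":255,"slide":[0,0,1.5],"angular":[0,0,0]},{"jaw":255,"slide":[0,0,1.5],"angular":[0,0,0]}], "force": 30}}

```text
t: 14.35
ee_pos: [494.0, 229.2, 194.4]
orientation: [0.743, 1.44, -0.742]
force: [0.6, -0.4, -0.4]
finger_gap: 0.396
```

{"name": "jog_arm", "arguments": {"steps": [{"jaw":255,"slide":[0,0,0],"angular":[0,0,0]},{"jaw":255,"slide":[0,0,0],"angular":[0,0,0]},{"jaw":255,"slide":[0,0,0],"angular":[0,0,0]},{"jaw":255,"slide":[0,0,0],"angular":[0,0,0]}]}}

```text
t: 14.75
ee_pos: [493.9, 229.2, 194.1]
orientation: [0.742, 1.44, -0.742]
force: [-0.3, -0.2, 1.3]
finger_gap: 0.235
```

```bash
python3 v.py s12
```

```text
[493.85 229.21 194.11] 14.8 [-0.16  0.43  1.3 ] [ 0.007  0.06  -0.012] [ 0.742  1.44  -0.742] 19.88233464540422
```

```bash
cat > circ.py <<'E'
import sys
from h import *
o=robot.get_obs();M=R.from_rotvec(o['orientation']).as_matrix();p=o['ee_pos']
C=np.array([float(sys.argv[3]),float(sys.argv[4])]) if len(sys.argv)>4 else np.array([531.4,176.1])
v=p[:2]-C;a=np.degrees(np.arctan2(v[1],v[0]));print(p.round(1),'r',np.hypot(*v).round(2),'az',a.round(1),'yaw',np.degrees(np.arctan2(M[1,1],M[0,1])).round(2),'F',o['force'].round(1),o['t'])
th=np.radians(a);er=np.array([np.cos(th),np.sin(th)]);print('Frad',(o['force'][:2]@er).round(1),'Ftan(ccw)',(o['force'][:2]@np.array([-er[1],er[0]])).round(1))
st=float(sys.argv[1]);n=int(sys.argv[2]);az=a
for k in range(n):
    rows=[]
    for i in range(1,6):
        d=65*np.array([np.cos(np.radians(az-st*i))-np.cos(np.radians(az)),np.sin(np.radians(az-st*i))-np.sin(np.radians(az)),0])
        rows.append((M.T@d)[1:].round(1).tolist())
    print(round(az,1),rows);az-=st*5
E
python3 circ.py 6 1
```

```text
[493.8 229.2 194.1] r 65.04 az 125.3 yaw 35.49 F [-0.2  0.4  1.3] 14.8
Frad 0.4 Ftan(ccw) -0.1
125.3 [[6.8, 0.4], [13.5, 1.5], [20.1, 3.3], [26.4, 5.7], [32.5, 8.8]]
```

{"name": "jog_arm", "arguments": {"steps": [{"jaw":255,"slide":[0,6.8,0.4],"angular":[0,0,0]},{"jaw":255,"slide":[0,13.5,1.5],"angular":[0,0,0]},{"jaw":255,"slide":[0,20.1,3.3],"angular":[0,0,0]},{"jaw":255,"slide":[0,26.4,5.7],"angular":[0,0,0]},{"jaw":255,"slide":[0,32.5,8.8],"angular":[0,0,0]}]}}

```text
t: 15.3
ee_pos: [525.2, 240.8, 193.8]
orientation: [0.741, 1.442, -0.743]
force: [-3.9, -1.3, 2.7]
finger_gap: 0.23
```

```bash
python3 v.py s13; python3 circ.py 9 1
```

```text
[526.76 240.86 193.86] 15.35 [-2.51 -0.99  2.74] [-0.291  0.902 -0.028] [ 0.742  1.44  -0.742] 20.189075434865185
[526.8 240.9 193.9] r 64.92 az 94.1 yaw 35.46 F [-2.5 -1.   2.7] 15.35
Frad -0.8 Ftan(ccw) 2.6
94.1 [[8.3, 6.0], [15.5, 13.2], [21.5, 21.4], [26.2, 30.5], [29.3, 40.2]]
```

View pics/s13_c.png

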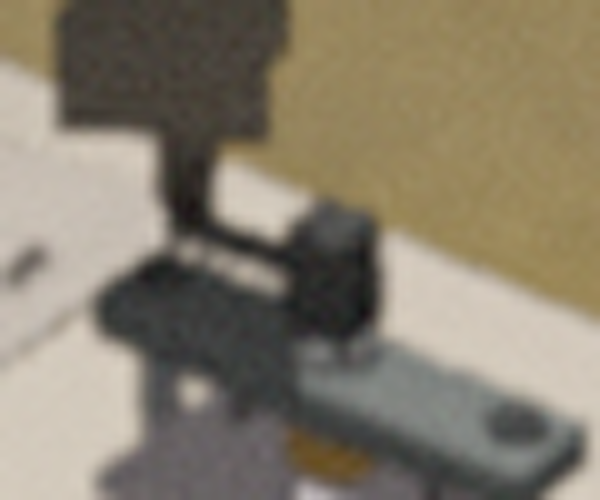

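The crank turns with about 3–4 N of tangential resistance and stays seated. I precompute the rows for one turn.

```bash
python3 - <<'E'
from h import *
M=Rdown(35.48);az=95.
for k in range(8):
    rows=[]
    for i in range(1,6):
        d=65*np.array([np.cos(np.radians(az-9*i))-np.cos(np.radians(az)),np.sin(np.radians(az-9*i))-np.sin(np.radians(az)),0])
        rows.append((M.T@d)[1:].round(1).tolist())
    print(az,rows);az-=45
E
```

```text
95.0 [[8.4, 5.8], [15.7, 12.9], [21.8, 21.1], [26.6, 30.1], [30.0, 39.7]]
50.0 [[1.8, 10.0], [2.0, 20.2], [0.5, 30.3], [-2.4, 40.1], [-6.9, 49.3]]
5.0 [[-5.8, 8.4], [-12.9, 15.7], [-21.1, 21.8], [-30.1, 26.6], [-39.7, 30.0]]
-40.0 [[-10.0, 1.8], [-20.2, 2.0], [-30.3, 0.5], [-40.1, -2.4], [-49.3, -6.9]]
-85.0 [[-8.4, -5.8], [-15.7, -12.9], [-21.8, -21.1], [-26.6, -30.1], [-30.0, -39.7]]
-130.0 [[-1.8, -10.0], [-2.0, -20.2], [-0.5, -30.3], [2.4, -40.1], [6.9, -49.3]]
-175.0 [[5.8, -8.4], [12.9, -15.7], [21.1, -21.8], [30.1, -26.6], [39.7, -30.0]]
-220.0 [[10.0, -1.8], [20.2, -2.0], [30.3, -0.5], [40.1, 2.4], [49.3, 6.9]]
```

{"name": "jog_arm", "arguments": {"steps": [{"jaw":255,"slide":[0,8.4,5.8],"angular":[0,0,0]},{"jaw":255,"slide":[0,15.7,12.9],"angular":[0,0,0]},{"jaw":255,"slide":[0,21.8,21.1],"angular":[0,0,0]},{"jaw":255,"slide":[0,26.6,30.1],"angular":[0,0,0]},{"jaw":255,"slide":[0,30.0,39.7],"angular":[0,0,0]}]}}

```text
t: 15.85
ee_pos: [572.3, 226.6, 193.7]
orientation: [0.741, 1.443, -0.742]
force: [-6.7, 0.8, 3.6]
finger_gap: 0.234
```

{"name": "jog_arm", "arguments": {"steps": [{"jaw":255,"slide":[0,1.8,10.0],"angular":[0,0,0]},{"jaw":255,"slide":[0,2.0,20.2],"angular":[0,0,0]},{"jaw":255,"slide":[0,0.5,30.3],"angular":[0,0,0]},{"jaw":255,"slide":[0,-2.4,40.1],"angular":[0,0,0]},{"jaw":255,"slide":[0,-6.9,49.3],"angular":[0,0,0]}]}}

```text
t: 16.35
ee_pos: [595.9, 184.4, 193.9]
orientation: [0.744, 1.443, -0.738]
force: [-3.0, 4.9, 0.8]
finger_gap: 0.231
```

```bash
python3 circ.py 9 1
```

```text
[595.9 184.4 193.9] r 64.98 az 7.3 yaw 35.58 F [-3.   4.9  0.8] 16.35
Frad -2.3 Ftan(ccw) 5.2
7.3 [[-5.5, 8.6], [-12.3, 16.2], [-20.2, 22.6], [-29.0, 27.8], [-38.5, 31.5]]
```

Forces are right (about 5 N tangential, small radial). Continuing.

{"name": "jog_arm", "arguments": {"steps": [{"jaw":255,"slide":[0,-5.8,8.4],"angular":[0,0,0]},{"jaw":255,"slide":[0,-12.9,15.7],"angular":[0,0,0]},{"jaw":255,"slide":[0,-21.1,21.8],"angular":[0,0,0]},{"jaw":255,"slide":[0,-30.1,26.6],"angular":[0,0,0]},{"jaw":255,"slide":[0,-39.7,30.0],"angular":[0,0,0]}]}}

```text
t: 16.85
ee_pos: [583.1, 136.8, 194.4]
orientation: [0.746, 1.438, -0.735]
force: [1.5, 5.4, -1.3]
finger_gap: 0.231
```

{"name": "jog_arm", "arguments": {"steps": [{"jaw":255,"slide":[0,-10.0,1.8],"angular":[0,0,0]},{"jaw":255,"slide":[0,-20.2,2.0],"angular":[0,0,0]},{"jaw":255,"slide":[0,-30.3,0.5],"angular":[0,0,0]},{"jaw":255,"slide":[0,-40.1,-2.4],"angular":[0,0,0]},{"jaw":255,"slide":[0,-49.3,-6.9],"angular":[0,0,0]}]}}

```text
t: 17.35
ee_pos: [538.6, 111.3, 194.5]
orientation: [0.745, 1.436, -0.739]
force: [5.0, 3.2, -2.1]
finger_gap: 0.229
```

{"name": "jog_arm", "arguments": {"steps": [{"jaw":255,"slide":[0,-8.4,-5.8],"angular":[0,0,0]},{"jaw":255,"slide":[0,-15.7,-12.9],"angular":[0,0,0]},{"jaw":255,"slide":[0,-21.8,-21.1],"angular":[0,0,0]},{"jaw":255,"slide":[0,-26.6,-30.1],"angular":[0,0,0]},{"jaw":255,"slide":[0,-30.0,-39.7],"angular":[0,0,0]}]}}

```text
t: 17.85
ee_pos: [491.1, 124.6, 194.4]
orientation: [0.744, 1.435, -0.742]
force: [5.5, -0.2, -3.2]
finger_gap: 0.233
```

```bash
python3 circ.py 9 1; python3 v.py s14
```

```text
[491.1 124.6 194.4] r 65.4 az -128.1 yaw 35.4 F [ 5.5 -0.2 -3.2] 17.85
Frad -3.2 Ftan(ccw) 4.5
-128.1 [[-2.1, -10.0], [-2.7, -20.2], [-1.6, -30.3], [1.0, -40.2], [5.2, -49.5]]
[489.35 125.97 194.28] 17.9 [ 2.53 -1.49 -1.29] [-0.287 -0.809  0.036] [ 0.742  1.438 -0.741] 19.437747359295408
```

View pics/s14_c.png

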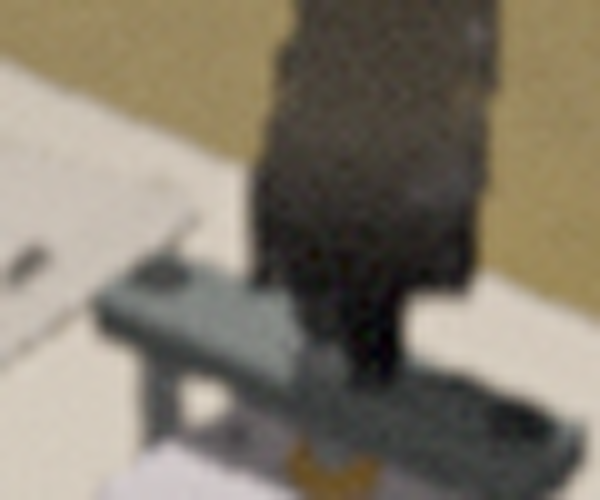

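The crank is following smoothly: the handle is now on the near side and the hub still sits on the collar. Continuing with the rest of turn 1.

{"name": "jog_arm", "arguments": {"steps": [{"jaw":255,"slide":[0,-1.8,-10.0],"angular":[0,0,0]},{"jaw":255,"slide":[0,-2.0,-20.2],"angular":[0,0,0]},{"jaw":255,"slide":[0,-0.5,-30.3],"angular":[0,0,0]},{"jaw":255,"slide":[0,2.4,-40.1],"angular":[0,0,0]},{"jaw":255,"slide":[0,6.9,-49.3],"angular":[0,0,0]}]}}

```text
t: 18.4
ee_pos: [466.3, 168.9, 194.0]
orientation: [0.741, 1.439, -0.745]
force: [2.6, -4.5, 0.8]
finger_gap: 0.234
```

{"name": "jog_arm", "arguments": {"steps": [{"jaw":255,"slide":[0,5.8,-8.4],"angular":[0,0,0]},{"jaw":255,"slide":[0,12.9,-15.7],"angular":[0,0,0]},{"jaw":255,"slide":[0,21.1,-21.8],"angular":[0,0,0]},{"jaw":255,"slide":[0,30.1,-26.6],"angular":[0,0,0]},{"jaw":255,"slide":[0,39.7,-30.0],"angular":[0,0,0]}]}}

```text
t: 18.9
ee_pos: [480.4, 217.3, 193.7]
orientation: [0.739, 1.442, -0.745]
force: [-0.5, -5.6, 2.1]
finger_gap: 0.233
```

{"name": "jog_arm", "arguments": {"steps": [{"jaw":255,"slide":[0,10.0,-1.8],"angular":[0,0,0]},{"jaw":255,"slide":[0,20.2,-2.0],"angular":[0,0,0]},{"jaw":255,"slide":[0,30.3,-0.5],"angular":[0,0,0]},{"jaw":255,"slide":[0,40.1,2.4],"angular":[0,0,0]},{"jaw":255,"slide":[0,49.3,6.9],"angular":[0,0,0]}]}}

```text
t: 19.4
ee_pos: [523.2, 241.0, 193.4]
orientation: [0.738, 1.445, -0.746]
force: [-4.5, -4.3, 4.1]
finger_gap: 0.232
```

```bash
python3 circ.py 9 1; python3 v.py s15 150 220 230 300
```

```text
[523.2 241.  193.4] r 65.37 az 97.2 yaw 35.53 F [-4.5 -4.3  4.1] 19.4
Frad -3.7 Ftan(ccw) 5.1
97.2 [[8.6, 5.5], [16.2, 12.3], [22.6, 20.2], [27.7, 29.1], [31.4, 38.6]]
[525.25 241.08 193.53] 19.45 [-1.16 -3.57  2.45] [-0.842  0.623  0.014] [ 0.74   1.443 -0.745] 20.400140559346465
```

View pics/s15_c.png

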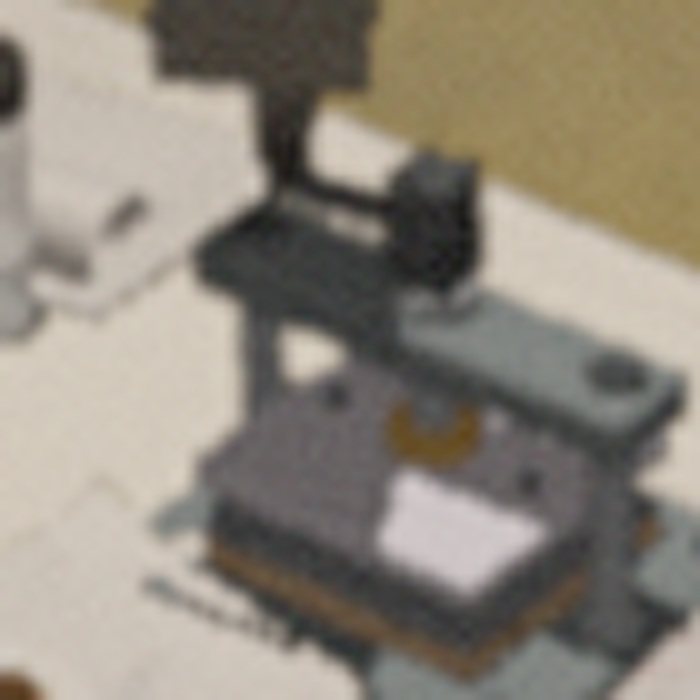

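The platen has come down noticeably and the hub is seated. Spindle turned about 385°, so at least 330° more is free. Seven more 45° calls are safe.

{"name": "jog_arm", "arguments": {"steps": [{"jaw":255,"slide":[0,8.4,5.8],"angular":[0,0,0]},{"jaw":255,"slide":[0,15.7,12.9],"angular":[0,0,0]},{"jaw":255,"slide":[0,21.8,21.1],"angular":[0,0,0]},{"jaw":255,"slide":[0,26.6,30.1],"angular":[0,0,0]},{"jaw":255,"slide":[0,30.0,39.7],"angular":[0,0,0]}]}}

```text
t: 19.95
ee_pos: [570.0, 228.5, 193.5]
orientation: [0.74, 1.448, -0.742]
force: [-5.5, 0.3, 3.1]
finger_gap: 0.233
```

{"name": "jog_arm", "arguments": {"steps": [{"jaw":255,"slide":[0,1.8,10.0],"angular":[0,0,0]},{"jaw":255,"slide":[0,2.0,20.2],"angular":[0,0,0]},{"jaw":255,"slide":[0,0.5,30.3],"angular":[0,0,0]},{"jaw":255,"slide":[0,-2.4,40.1],"angular":[0,0,0]},{"jaw":255,"slide":[0,-6.9,49.3],"angular":[0,0,0]}]}}

```text
t: 20.45
ee_pos: [595.6, 185.0, 194.1]
orientation: [0.744, 1.443, -0.737]
force: [-0.9, 4.6, 0.8]
finger_gap: 0.228
```

{"name": "jog_arm", "arguments": {"steps": [{"jaw":255,"slide":[0,-5.8,8.4],"angular":[0,0,0]},{"jaw":255,"slide":[0,-12.9,15.7],"angular":[0,0,0]},{"jaw":255,"slide":[0,-21.1,21.8],"angular":[0,0,0]},{"jaw":255,"slide":[0,-30.1,26.6],"angular":[0,0,0]},{"jaw":255,"slide":[0,-39.7,30.0],"angular":[0,0,0]}]}}

```text
t: 20.95
ee_pos: [580.9, 133.6, 194.1]
orientation: [0.743, 1.44, -0.742]
force: [1.1, 5.9, -1.2]
finger_gap: 0.228
```

{"name": "jog_arm", "arguments": {"steps": [{"jaw":255,"slide":[0,-10.0,1.8],"angular":[0,0,0]},{"jaw":255,"slide":[0,-20.2,2.0],"angular":[0,0,0]},{"jaw":255,"slide":[0,-30.3,0.5],"angular":[0,0,0]},{"jaw":255,"slide":[0,-40.1,-2.4],"angular":[0,0,0]},{"jaw":255,"slide":[0,-49.3,-6.9],"angular":[0,0,0]}]}}

```text
t: 21.45
ee_pos: [537.6, 111.0, 194.3]
orientation: [0.745, 1.437, -0.74]
force: [3.7, 6.3, -3.2]
finger_gap: 0.235
```

{"name": "jog_arm", "arguments": {"steps": [{"jaw":255,"slide":[0,-8.4,-5.8],"angular":[0,0,0]},{"jaw":255,"slide":[0,-15.7,-12.9],"angular":[0,0,0]},{"jaw":255,"slide":[0,-21.8,-21.1],"angular":[0,0,0]},{"jaw":255,"slide":[0,-26.6,-30.1],"angular":[0,0,0]},{"jaw":255,"slide":[0,-30.0,-39.7],"angular":[0,0,0]}]}}

```text
t: 21.95
ee_pos: [491.4, 124.2, 194.4]
orientation: [0.744, 1.434, -0.741]
force: [7.5, 1.3, -5.3]
finger_gap: 0.232
```

{"name": "jog_arm", "arguments": {"steps": [{"jaw":255,"slide":[0,-1.8,-10.0],"angular":[0,0,0]},{"jaw":255,"slide":[0,-2.0,-20.2],"angular":[0,0,0]},{"jaw":255,"slide":[0,-0.5,-30.3],"angular":[0,0,0]},{"jaw":255,"slide":[0,2.4,-40.1],"angular":[0,0,0]},{"jaw":255,"slide":[0,6.9,-49.3],"angular":[0,0,0]}]}}

```text
t: 22.45
ee_pos: [466.7, 165.7, 194.0]
orientation: [0.74, 1.436, -0.748]
force: [1.3, -5.4, 1.6]
finger_gap: 0.231
```

```bash
python3 circ.py 9 1; python3 v.py s16 150 220 230 300
```

```text
[466.7 165.7 194. ] r 65.49 az -170.8 yaw 35.29 F [ 1.3 -5.4  1.6] 22.45
Frad -0.4 Ftan(ccw) 5.5
-170.8 [[5.2, -8.8], [11.7, -16.6], [19.3, -23.4], [28.0, -28.8], [37.3, -32.9]]
[466.38 168.26 193.99] 22.5 [ 1.69 -2.25  1.4 ] [-0.83  -0.277  0.028] [ 0.74   1.438 -0.745] 20.135090204415203
```

View pics/s16_c.png

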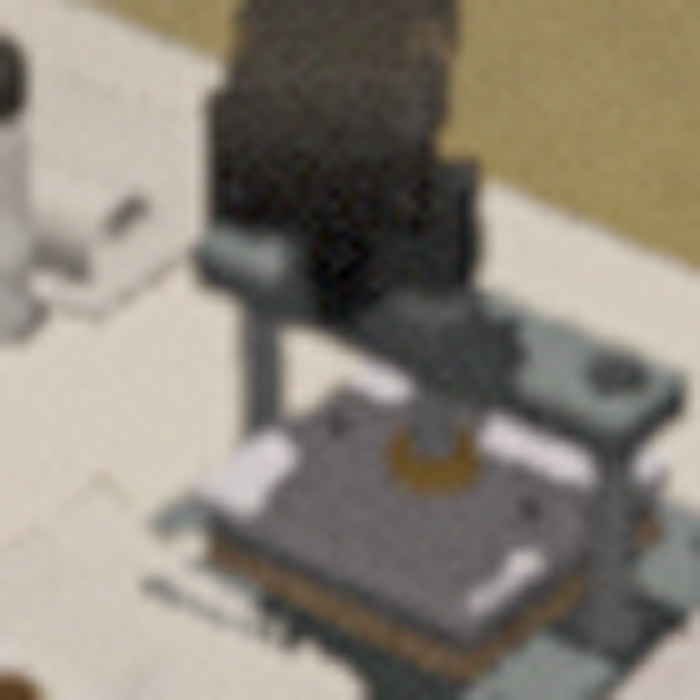

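The gap is getting small. One more 45° call is certainly free; after that I go slowly and measure the arm's stiffness first.

{"name": "jog_arm", "arguments": {"steps": [{"jaw":255,"slide":[0,5.8,-8.4],"angular":[0,0,0]},{"jaw":255,"slide":[0,12.9,-15.7],"angular":[0,0,0]},{"jaw":255,"slide":[0,21.1,-21.8],"angular":[0,0,0]},{"jaw":255,"slide":[0,30.1,-26.6],"angular":[0,0,0]},{"jaw":255,"slide":[0,39.7,-30.0],"angular":[0,0,0]}]}}

```text
t: 23.0
ee_pos: [479.2, 215.4, 193.6]
orientation: [0.738, 1.443, -0.748]
force: [-4.3, -2.9, 4.2]
finger_gap: 0.229
```

{"name": "jog_arm", "arguments": {"steps": [{"jaw":255,"slide":[0,0,0],"angular":[0,0,0]},{"jaw":255,"slide":[0,0,0],"angular":[0,0,0]}]}}

```text
t: 23.2
ee_pos: [480.4, 216.8, 193.8]
orientation: [0.741, 1.441, -0.744]
force: [-2.9, -0.5, 2.3]
finger_gap: 0.229
```

```bash
python3 circ.py 2 3; python3 v.py s17 150 220 230 300; python3 - <<'E'
from h import *
M=Rdown(35.48)
d=M@np.array([0,32.5+0,8.8+0])   # first call
# full turn sums zero (8 calls), plus 7 calls = -(the 8th)
tot=d+M@-np.array([0,49.3,6.9])
cmd=np.array([493.85,229.21,194.1])+tot
o=robot.get_obs();print('cmd~',cmd,'act',o['ee_pos'],'F',o['force'])
# platen: compare initial & now
a=load('avg_side');s=load('s17')
P0=np.array([531.4,176.1]);print(proj(a,[[*P0,37],[*P0,85],[*P0,69]]))
E
```

```text
[480.4 216.8 193.8] r 65.22 az 141.4 yaw 35.45 F [-2.9 -0.5  2.3] 23.2
Frad 2.0 Ftan(ccw) 2.3
141.4 [[2.2, -0.6], [4.4, -1.1], [6.6, -1.5], [8.9, -1.9], [11.1, -2.2]]
131.4 [[2.3, -0.2], [4.5, -0.3], [6.8, -0.4], [9.1, -0.3], [11.3, -0.2]]
121.4 [[2.3, 0.2], [4.5, 0.5], [6.8, 0.8], [9.0, 1.3], [11.2, 1.8]]
[480.48 216.81 193.85] 23.25 [-3.36 -1.14  2.09] [-0.19   0.677  0.015] [ 0.741  1.441 -0.744] 20.531163631553135
cmd~ [481.27225031 217.91176063 194.1       ] act [480.48153064 216.81247238 193.84756097] F [-3.35964827 -1.14473847  2.09470679]
[[273.47299753 200.20895808]
 [273.5252557  189.49226365]
 [273.50766528 193.09956843]]
```

View pics/s17_c.png

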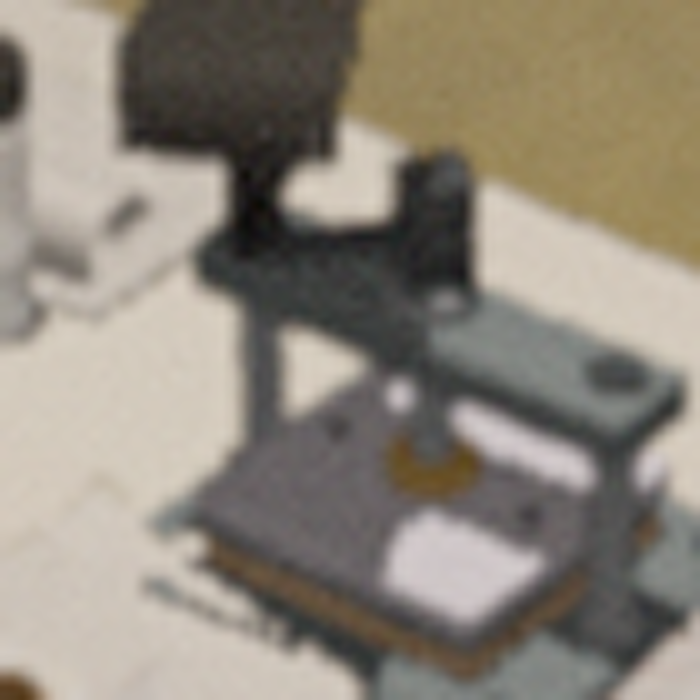

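Offset 1.35 mm at about 3 N, so the arm's stiffness is roughly 2.3 N/mm. From here I use about 4.5 mm per call, so hitting the stop cannot pass about 15 N.

{"name": "jog_arm", "arguments": {"steps": [{"jaw":255,"slide":[0,2.2,-0.6],"angular":[0,0,0]},{"jaw":255,"slide":[0,4.4,-1.1],"angular":[0,0,0]},{"jaw":255,"slide":[0,6.6,-1.5],"angular":[0,0,0]},{"jaw":255,"slide":[0,8.9,-1.9],"angular":[0,0,0]},{"jaw":255,"slide":[0,11.1,-2.2],"angular":[0,0,0]}]}}

```text
t: 23.75
ee_pos: [489.0, 225.7, 193.8]
orientation: [0.742, 1.44, -0.743]
force: [-3.4, -2.5, 2.9]
finger_gap: 0.234
```

```bash
python3 circ.py 1 1; python3 - <<'E'
from h import *
M=Rdown(35.48);az=129.5
for k in range(28):
    f=lambda b:65*np.array([np.cos(np.radians(b)),np.sin(np.radians(b)),0])
    print(az,[(M.T@(f(az-x)-f(az)))[1:].round(1).tolist() for x in(2,4)]);az-=4
E
```

```text
[489.  225.7 193.8] r 65.26 az 130.5 yaw 35.47 F [-3.4 -2.5  2.9] 23.75
Frad 0.3 Ftan(ccw) 4.2
130.5 [[1.1, -0.1], [2.3, -0.2], [3.4, -0.2], [4.5, -0.2], [5.7, -0.3]]
129.5 [[2.3, -0.1], [4.5, -0.2]]
125.5 [[2.3, 0.0], [4.5, 0.2]]
121.5 [[2.3, 0.2], [4.5, 0.5]]
117.5 [[2.2, 0.4], [4.5, 0.8]]
113.5 [[2.2, 0.5], [4.4, 1.1]]
109.5 [[2.2, 0.7], [4.3, 1.4]]
105.5 [[2.1, 0.8], [4.2, 1.7]]
101.5 [[2.1, 1.0], [4.1, 2.0]]
97.5 [[2.0, 1.1], [3.9, 2.3]]
93.5 [[1.9, 1.2], [3.8, 2.5]]
89.5 [[1.8, 1.4], [3.6, 2.8]]
85.5 [[1.7, 1.5], [3.4, 3.0]]
81.5 [[1.6, 1.6], [3.2, 3.3]]
77.5 [[1.5, 1.7], [2.9, 3.5]]
73.5 [[1.4, 1.8], [2.7, 3.7]]
69.5 [[1.2, 1.9], [2.4, 3.8]]
65.5 [[1.1, 2.0], [2.1, 4.0]]
61.5 [[1.0, 2.1], [1.8, 4.1]]
57.5 [[0.8, 2.1], [1.6, 4.3]]
53.5 [[0.7, 2.2], [1.3, 4.4]]
49.5 [[0.5, 2.2], [0.9, 4.4]]
45.5 [[0.4, 2.2], [0.6, 4.5]]
41.5 [[0.2, 2.3], [0.3, 4.5]]
37.5 [[0.0, 2.3], [0.0, 4.5]]
33.5 [[-0.1, 2.3], [-0.3, 4.5]]
29.5 [[-0.3, 2.3], [-0.6, 4.5]]
25.5 [[-0.4, 2.2], [-0.9, 4.4]]
21.5 [[-0.6, 2.2], [-1.2, 4.4]]
```

{"name": "jog_arm", "arguments": {"steps": [{"jaw":255,"slide":[0,2.3,-0.1],"angular":[0,0,0]},{"jaw":255,"slide":[0,4.5,-0.2],"angular":[0,0,0]},{"jaw":255,"slide":[0,4.5,-0.2],"angular":[0,0,0]}]}}

```text
t: 24.05
ee_pos: [493.1, 228.8, 193.9]
orientation: [0.742, 1.44, -0.742]
force: [-3.1, -2.4, 0.6]
finger_gap: 0.232
```

{"name": "jog_arm", "arguments": {"steps": [{"jaw":255,"slide":[0,2.3,0.0],"angular":[0,0,0]},{"jaw":255,"slide":[0,4.5,0.2],"angular":[0,0,0]},{"jaw":255,"slide":[0,4.5,0.2],"angular":[0,0,0]}]}}

```text
t: 24.35
ee_pos: [496.7, 231.3, 193.9]
orientation: [0.742, 1.44, -0.742]
force: [-2.2, -3.1, 0.2]
finger_gap: 0.231
```

{"name": "jog_arm", "arguments": {"steps": [{"jaw":255,"slide":[0,2.3,0.2],"angular":[0,0,0]},{"jaw":255,"slide":[0,4.5,0.5],"angular":[0,0,0]},{"jaw":255,"slide":[0,4.5,0.5],"angular":[0,0,0]}]}}

```text
t: 24.65
ee_pos: [500.7, 233.5, 194.0]
orientation: [0.742, 1.44, -0.742]
force: [-2.3, -2.7, 0.7]
finger_gap: 0.228
```

{"name": "jog_arm", "arguments": {"steps": [{"jaw":255,"slide":[0,2.2,0.4],"angular":[0,0,0]},{"jaw":255,"slide":[0,4.5,0.8],"angular":[0,0,0]},{"jaw":255,"slide":[0,4.5,0.8],"angular":[0,0,0]}]}}

```text
t: 24.95
ee_pos: [504.8, 235.5, 194.0]
orientation: [0.742, 1.44, -0.742]
force: [-3.2, -3.6, 0.1]
finger_gap: 0.227
```

{"name": "jog_arm", "arguments": {"steps": [{"jaw":255,"slide":[0,2.2,0.5],"angular":[0,0,0]},{"jaw":255,"slide":[0,4.4,1.1],"angular":[0,0,0]},{"jaw":255,"slide":[0,4.4,1.1],"angular":[0,0,0]}]}}

```text
t: 25.25
ee_pos: [508.9, 237.2, 193.9]
orientation: [0.742, 1.44, -0.742]
force: [-2.3, -3.6, -0.6]
finger_gap: 0.232
```

{"name": "jog_arm", "arguments": {"steps": [{"jaw":255,"slide":[0,2.2,0.7],"angular":[0,0,0]},{"jaw":255,"slide":[0,4.3,1.4],"angular":[0,0,0]},{"jaw":255,"slide":[0,4.3,1.4],"angular":[0,0,0]}]}}

```text
t: 25.55
ee_pos: [513.1, 238.5, 194.0]
orientation: [0.742, 1.44, -0.742]
force: [-3.1, -3.8, 0.3]
finger_gap: 0.234
```

{"name": "jog_arm", "arguments": {"steps": [{"jaw":255,"slide":[0,2.1,0.8],"angular":[0,0,0]},{"jaw":255,"slide":[0,4.2,1.7],"angular":[0,0,0]},{"jaw":255,"slide":[0,4.2,1.7],"angular":[0,0,0]}]}}

```text
t: 25.85
ee_pos: [517.4, 239.6, 194.0]
orientation: [0.742, 1.441, -0.742]
force: [-2.7, -3.6, 0.5]
finger_gap: 0.229
```

{"name": "jog_arm", "arguments": {"steps": [{"jaw":255,"slide":[0,1.8,1.4],"angular":[0,0,0]},{"jaw":255,"slide":[0,3.5,2.8],"angular":[0,0,0]},{"jaw":255,"slide":[0,3.5,2.8],"angular":[0,0,0]}]}}

```text
t: 26.15
ee_pos: [521.9, 240.2, 194.2]
orientation: [0.743, 1.441, -0.741]
force: [-3.6, -0.8, -0.1]
finger_gap: 0.231
```

{"name": "jog_arm", "arguments": {"steps": [{"jaw":255,"slide":[0,2.0,1.1],"angular":[0,0,0]},{"jaw":255,"slide":[0,3.9,2.3],"angular":[0,0,0]},{"jaw":255,"slide":[0,3.9,2.3],"angular":[0,0,0]}]}}

```text
t: 26.45
ee_pos: [526.7, 240.6, 194.2]
orientation: [0.743, 1.44, -0.74]
force: [-3.4, 1.3, 1.0]
finger_gap: 0.232
```

{"name": "jog_arm", "arguments": {"steps": [{"jaw":255,"slide":[0,1.9,1.2],"angular":[0,0,0]},{"jaw":255,"slide":[0,3.8,2.5],"angular":[0,0,0]},{"jaw":255,"slide":[0,3.8,2.5],"angular":[0,0,0]}]}}

```text
t: 26.75
ee_pos: [531.5, 240.7, 194.3]
orientation: [0.743, 1.44, -0.74]
force: [-3.8, 1.7, 0.1]
finger_gap: 0.23
```

{"name": "jog_arm", "arguments": {"steps": [{"jaw":255,"slide":[0,1.8,1.4],"angular":[0,0,0]},{"jaw":255,"slide":[0,3.6,2.8],"angular":[0,0,0]},{"jaw":255,"slide":[0,3.6,2.8],"angular":[0,0,0]}]}}

```text
t: 27.05
ee_pos: [534.0, 240.7, 194.0]
orientation: [0.741, 1.444, -0.742]
force: [-7.4, 2.3, 3.4]
finger_gap: 0.236
```

The force has jumped and motion dropped to 2.5 mm: the stop is being reached. Hold and check.

{"name": "jog_arm", "arguments": {"steps": [{"jaw":255,"slide":[0,0,0],"angular":[0,0,0]}]}}

```text
t: 27.15
ee_pos: [534.0, 240.7, 194.0]
orientation: [0.741, 1.444, -0.742]
force: [-8.0, 3.4, 2.7]
finger_gap: 0.23
```

```bash
python3 circ.py 1 1; python3 v.py s18 150 220 230 300
```

```text
[534.  240.7 194. ] r 64.66 az 87.7 yaw 35.54 F [-8.   3.4  2.7] 27.15
Frad 3.1 Ftan(ccw) 8.1
87.7 [[0.9, 0.7], [1.8, 1.4], [2.6, 2.2], [3.5, 2.9], [4.3, 3.7]]
[534.02 240.7  194.1 ] 27.2 [-8.17  1.89  3.38] [ 0.454  1.907 -0.03 ] [ 0.741  1.444 -0.742] 20.13151143859825
```

View pics/s18_c.png

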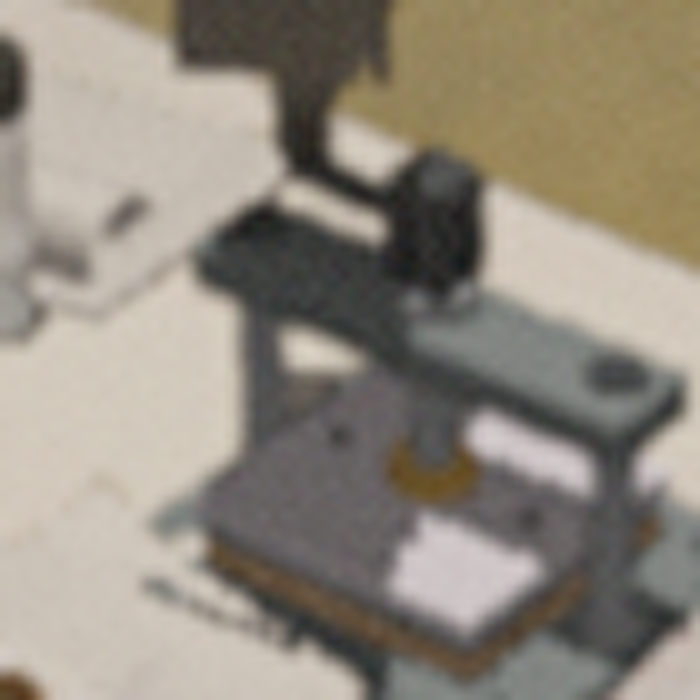

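The platen looks flat down and the tangential force is 8 N at the stop. Raising it gently towards 12 N.

{"name": "jog_arm", "arguments": {"steps": [{"jaw":255,"slide":[0,0.7,0],"angular":[0,0,0]},{"jaw":255,"slide":[0,1.3,0],"angular":[0,0,0]},{"jaw":255,"slide":[0,1.3,0],"angular":[0,0,0]}]}}

```text
t: 27.5
ee_pos: [534.3, 240.9, 193.9]
orientation: [0.74, 1.445, -0.744]
force: [-9.1, 1.5, 4.6]
finger_gap: 0.227
```

```bash
python3 circ.py 1 1
```

```text
[534.3 240.9 193.9] r 64.86 az 87.4 yaw 35.54 F [-9.1  1.5  4.6] 27.5
Frad 1.1 Ftan(ccw) 9.1
87.4 [[0.9, 0.7], [1.8, 1.4], [2.6, 2.2], [3.5, 2.9], [4.3, 3.7]]
```

{"name": "jog_arm", "arguments": {"steps": [{"jaw":255,"slide":[0,0.7,0.5],"angular":[0,0,0]},{"jaw":255,"slide":[0,1.4,1.0],"angular":[0,0,0]},{"jaw":255,"slide":[0,1.4,1.0],"angular":[0,0,0]}]}}

```text
t: 27.8
ee_pos: [535.2, 240.9, 193.7]
orientation: [0.739, 1.446, -0.745]
force: [-10.5, 0.9, 5.3]
finger_gap: 0.23
```

```bash
python3 circ.py 1 1
```

```text
[535.2 240.9 193.7] r 64.91 az 86.6 yaw 35.55 F [-10.5   0.9   5.3] 27.8
Frad 0.3 Ftan(ccw) 10.5
86.6 [[0.9, 0.7], [1.7, 1.5], [2.6, 2.2], [3.4, 3.0], [4.3, 3.8]]
```

{"name": "jog_arm", "arguments": {"steps": [{"jaw":255,"slide":[0,0.7,0.5],"angular":[0,0,0]},{"jaw":255,"slide":[0,1.4,1.0],"angular":[0,0,0]},{"jaw":255,"slide":[0,1.4,1.0],"angular":[0,0,0]}]}}

```text
t: 28.1
ee_pos: [536.0, 240.9, 193.6]
orientation: [0.738, 1.448, -0.746]
force: [-13.1, 1.1, 5.9]
finger_gap: 0.232
```

```bash
python3 circ.py 1 1
```

```text
[536.  240.9 193.6] r 65.0 az 86.0 yaw 35.56 F [-13.1   1.1   5.9] 28.1
Frad 0.2 Ftan(ccw) 13.1
86.0 [[0.9, 0.7], [1.7, 1.5], [2.6, 2.2], [3.4, 3.0], [4.2, 3.8]]
```

At 13 N. Holding it steady.

{"name": "jog_arm", "arguments": {"steps": [{"jaw":255,"slide":[0,0.2,0.2],"angular":[0,0,0]},{"jaw":255,"slide":[0,0.2,0.2],"angular":[0,0,0]},{"jaw":255,"slide":[0,0.2,0.2],"angular":[0,0,0]},{"jaw":255,"slide":[0,0.2,0.2],"angular":[0,0,0]},{"jaw":255,"slide":[0,0.2,0.2],"angular":[0,0,0]}]}}

```text
t: 28.6
ee_pos: [536.0, 241.0, 193.6]
orientation: [0.738, 1.449, -0.746]
force: [-13.3, 1.7, 6.3]
finger_gap: 0.228
```

```bash
python3 circ.py 1 1; python3 v.py s19 150 220 230 300; python3 - <<'E'
from h import *
a=load('s18')['img'].astype(float).mean(2);b=load('s19')['img'].astype(float).mean(2);z=load('s17')['img'].astype(float).mean(2)
for c in (262,268): print(c,[ (k[185:220,c].round().astype(int)).tolist() for k in(z,b)])
E
```

```text
[536.  241.  193.6] r 65.02 az 85.9 yaw 35.57 F [-13.3   1.7   6.3] 28.6
Frad 0.7 Ftan(ccw) 13.4
85.9 [[0.9, 0.7], [1.7, 1.5], [2.6, 2.2], [3.4, 3.0], [4.2, 3.8]]
[536.04 240.95 193.6 ] 28.65 [-13.19   1.45   6.32] [0.097 3.247 0.04 ] [ 0.738  1.449 -0.746] 20.274224471018893
262 [[198, 205, 202, 192, 161, 121, 96, 86, 95, 101, 96, 102, 101, 100, 99, 101, 102, 98, 102, 106, 107, 98, 90, 71, 83, 83, 73, 66, 57, 75, 122, 171, 196, 197, 195], [192, 171, 117, 83, 84, 85, 96, 99, 84, 99, 104, 101, 103, 98, 98, 99, 101, 100, 95, 102, 105, 99, 97, 80, 78, 87, 72, 60, 53, 75, 119, 171, 195, 193, 195]]
268 [[59, 68, 85, 112, 129, 118, 100, 99, 98, 96, 86, 89, 88, 96, 98, 101, 100, 95, 97, 115, 128, 134, 149, 141, 108, 87, 67, 77, 79, 67, 73, 101, 116, 123, 121], [62, 67, 82, 97, 100, 99, 98, 101, 103, 97, 91, 87, 87, 92, 97, 101, 104, 100, 99, 99, 97, 96, 99, 100, 100, 89, 75, 72, 78, 74, 65, 78, 75, 76, 92]]
```

View pics/s19_c.png

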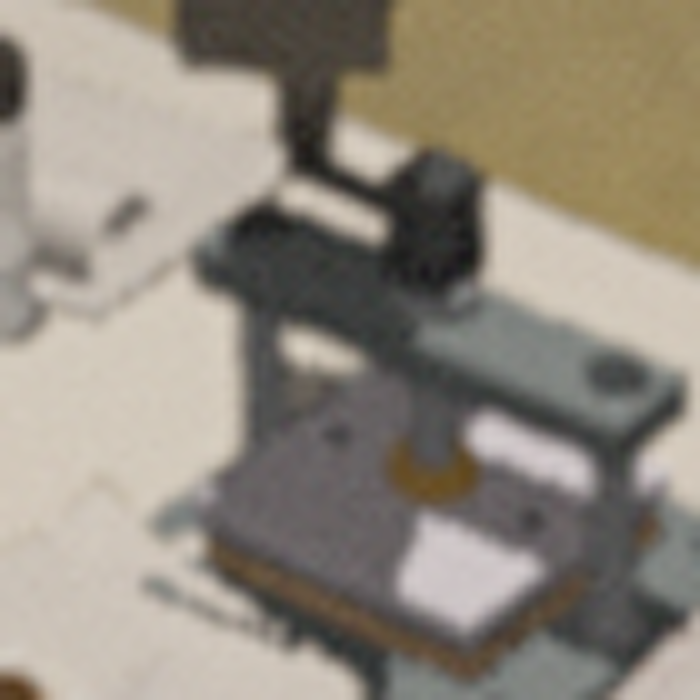

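The platen is flat on the felt at 13.3 N, total handle rotation about 759° (within 720–810 allowing for play). Now ease the pull off before opening.

{"name": "jog_arm", "arguments": {"steps": [{"jaw":255,"slide":[0,-1.2,-0.9],"angular":[0,0,0]},{"jaw":255,"slide":[0,-2.4,-1.8],"angular":[0,0,0]},{"jaw":255,"slide":[0,-3.4,-2.5],"angular":[0,0,0]},{"jaw":255,"slide":[0,-3.4,-2.5],"angular":[0,0,0]}]}}

```text
t: 29.05
ee_pos: [534.7, 240.8, 194.0]
orientation: [0.741, 1.443, -0.743]
force: [-7.2, 1.4, 2.4]
finger_gap: 0.23
```

```bash
python3 circ.py 1 1
```

```text
[534.7 240.8 194. ] r 64.76 az 87.0 yaw 35.52 F [-7.2  1.4  2.4] 29.05
Frad 1.0 Ftan(ccw) 7.3
87.0 [[0.9, 0.7], [1.8, 1.4], [2.6, 2.2], [3.5, 2.9], [4.3, 3.7]]
```

{"name": "jog_arm", "arguments": {"steps": [{"jaw":255,"slide":[0,-0.8,-0.6],"angular":[0,0,0]},{"jaw":255,"slide":[0,-1.6,-1.2],"angular":[0,0,0]},{"jaw":255,"slide":[0,-2.0,-1.5],"angular":[0,0,0]},{"jaw":255,"slide":[0,-2.0,-1.5],"angular":[0,0,0]}]}}

```text
t: 29.45
ee_pos: [533.9, 240.7, 194.2]
orientation: [0.743, 1.44, -0.741]
force: [-3.1, 3.0, 0.7]
finger_gap: 0.231
```

```bash
python3 circ.py 1 1
```

```text
[533.9 240.7 194.2] r 64.64 az 87.8 yaw 35.48 F [-3.1  3.   0.7] 29.45
Frad 2.8 Ftan(ccw) 3.2
87.8 [[0.9, 0.7], [1.8, 1.4], [2.6, 2.1], [3.5, 2.9], [4.3, 3.7]]
```

{"name": "jog_arm", "arguments": {"steps": [{"jaw":255,"slide":[0,-0.4,-1.4],"angular":[0,0,0]},{"jaw":255,"slide":[0,-0.4,-1.4],"angular":[0,0,0]},{"jaw":100,"slide":[0,-0.4,-1.4],"angular":[0,0,0]},{"jaw":100,"slide":[0,-0.4,-1.4],"angular":[0,0,0]},{"jaw":100,"slide":[0,-0.4,-1.4],"angular":[0,0,0]}]}}

```text
t: 29.95
ee_pos: [533.3, 241.1, 194.3]
orientation: [0.743, 1.439, -0.742]
force: [-0.2, -0.0, -0.2]
finger_gap: 0.419
```

{"name": "jog_arm", "arguments": {"steps": [{"jaw":100,"slide":[0,0,0],"angular":[0,0,0]},{"jaw":100,"slide":[0,0,0],"angular":[0,0,0]},{"jaw":100,"slide":[0,0,0],"angular":[0,0,0]}]}}

```text
t: 30.25
ee_pos: [532.5, 241.4, 194.1]
orientation: [0.742, 1.44, -0.742]
force: [0.6, 0.6, -0.3]
finger_gap: 0.588
```

```bash
python3 circ.py 1 1;  python3 v.py s20 150 220 230 300
```

```text
[532.5 241.4 194.1] r 65.28 az 89.0 yaw 35.48 F [ 0.6  0.6 -0.3] 30.25
Frad 0.6 Ftan(ccw) -0.5
89.0 [[0.9, 0.7], [1.8, 1.4], [2.7, 2.1], [3.6, 2.8], [4.4, 3.6]]
[532.49 241.4  194.06] 30.3 [0.9  0.11 0.83] [-0.04  -0.011 -0.012] [ 0.742  1.44  -0.742] 52.250434411079155
```

View pics/s20_c.png

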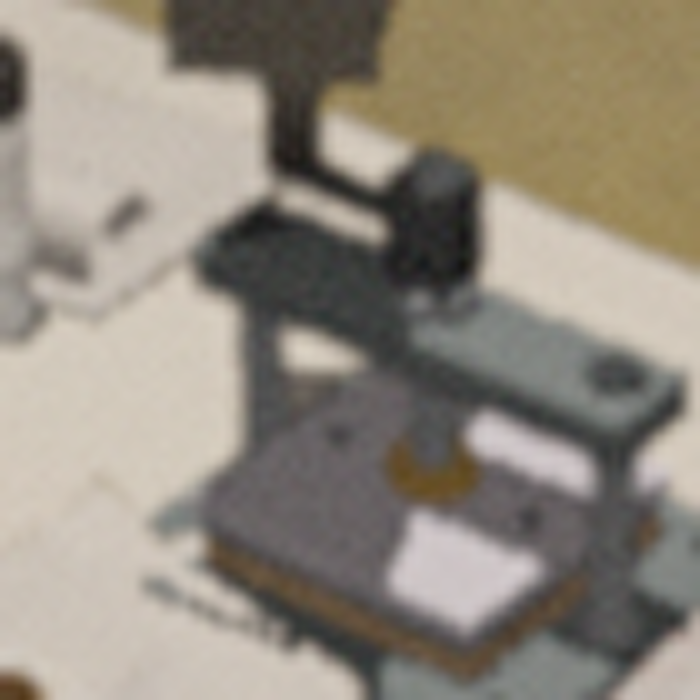

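Opened to 52 mm and the crank is unmoved. Lift straight up.

{"name": "jog_arm", "arguments": {"steps": [{"jaw":100,"slide":[-8,0,0],"angular":[0,0,0]},{"jaw":100,"slide":[-22,0,0],"angular":[0,0,0]},{"jaw":100,"slide":[-42,0,0],"angular":[0,0,0]},{"jaw":100,"slide":[-70,0,0],"angular":[0,0,0]},{"jaw":100,"slide":[-100,0,0],"angular":[0,0,0]}]}}

```text
t: 30.8
ee_pos: [532.3, 241.3, 296.1]
orientation: [0.742, 1.44, -0.742]
force: [0.2, -0.2, -0.3]
finger_gap: 0.609
```

{"name": "jog_arm", "arguments": {"steps": [{"jaw":100,"slide":[-10,40,-10],"angular":[0,0,0]},{"jaw":100,"slide":[-20,70,-50],"angular":[0,0,0]},{"jaw":100,"slide":[-20,90,-95],"angular":[0,0,0]},{"jaw":100,"slide":[-20,110,-140],"angular":[0,0,0]},{"jaw":100,"slide":[-20,120,-180],"angular":[0,0,0]}]}}

```text
t: 31.3
ee_pos: [525.0, 460.6, 315.4]
orientation: [0.743, 1.441, -0.739]
force: [0.2, -0.5, -0.5]
finger_gap: 0.607
```

{"name": "jog_arm", "arguments": {"steps": [{"jaw":100,"slide":[0,0,0],"angular":[0,0,0]},{"jaw":100,"slide":[0,0,0],"angular":[0,0,0]},{"jaw":100,"slide":[0,0,0],"angular":[0,0,0]}]}}

```text
t: 31.6
ee_pos: [526.7, 456.1, 315.0]
orientation: [0.744, 1.438, -0.743]
force: [0.3, 0.5, -0.4]
finger_gap: 0.61
```

```bash
python3 v.py s21 150 220 230 300; python3 - <<'E'
from h import *
c=cap('top','t21')
cv2.imwrite('pics/t21_c.png',c['img'][100:320,80:460,::-1].repeat(2,0).repeat(2,1))
E
```

```text
[526.98 455.73 314.93] 31.65 [ 0.75 -0.41  0.17] [-0.095  0.002 -0.051] [ 0.745  1.438 -0.744] 52.60705154318682
```

View pics/s21_c.png

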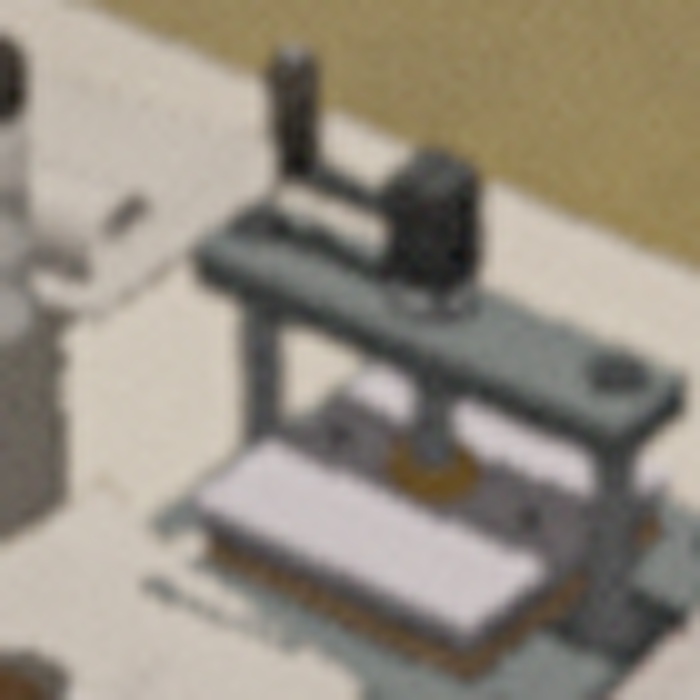

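View pics/t21_c.png

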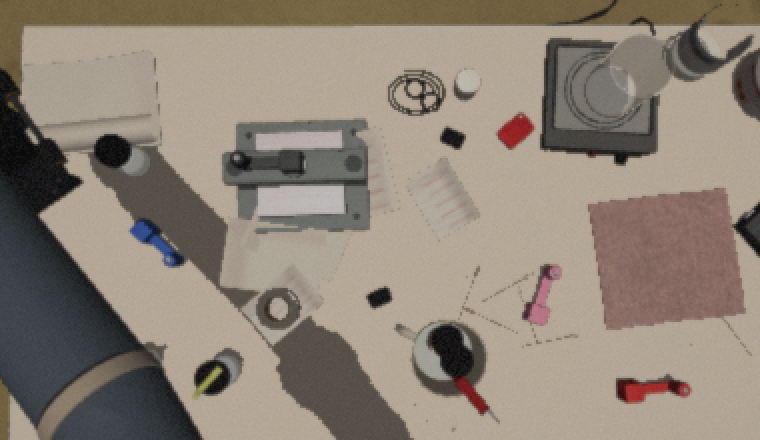

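The side view shows the crank upright on the collar at crop (430,220), with the platen flat on its base. The top view shows the handle at about az 90°, and the bystanders where they were. Handing in.

```bash
python3 - <<'E'
from h import *
a=load('top0')['img'].astype(int);b=load('t21')['img'].astype(int)
for n,(x,y) in dict(clip1=(269,248),clip2=(306,169),pot=(313,141),red=(338,164),vial=(140,177)).items():
    f=lambda i:i[y-9:y+10,x-12:x+13].sum(2); print(n,abs(f(a)-f(b)).mean().round(1))
print(robot.close_job())
E
```

```text
clip1 33.9
clip2 34.0
pot 37.2
red 29.9
vial 43.5
the job is handed in; nothing more can be done
None
```

I fitted the dark crank fully home on the spindle's square, wound it clockwise about 759° until the screw came up hard, and handed the job in at about 32 s. It reported no verdict.

- **Fit:** the hub went down over the square without resistance. When it reached the collar it stopped moving, and the force rose only about 4 N.
- **Winding:** the handle resisted with about 4–6 N along its path. At the stop I raised the pull to 13.3 N and held it for over half a second, then eased it off and let go.
- **Last pictures:** the crank stands upright on the collar and the platen looks flat down. The gripper is well clear and the force reading is about zero.
- **Bystanders:** they look to be where they were. A crude pixel comparison of those spots showed only a small, even difference, which I take to be lighting and noise.

**Not confirmed:** I could not measure the 90 N crank-to-press contact force or the 0.8 mm platen gap directly. I inferred both from the 13 N pull at the stop and the total rotation, which is within the expected 2 to 2.25 turns.

**Disagreement:** the side and top cameras disagreed by about half a pixel to one pixel, roughly 2 to 6 mm. I placed the crank mostly by the top view, and the clean fit bore that out.

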